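# Prop open the vanity case and pack it

### The job

Open the white vanity case, swing the prop rod on its end up under the lid and let the lid down onto it, so that the rod's tip sits in the socket on the lid's edge and holds the mirror lid open by itself. With the lid propped, lift everything that hangs on the pegboard off its hooks and pack it in the case together with the round black compact from the dresser top; leave the other things on the dresser where they are.

Things in the scene. Friction and masses are not known exactly. Their poses are not given: they have to be found in the camera images.
- case: White open case, 170 (x) x 270 (y) x 75 tall, wall 6, floor 6 thick, fixed to the dresser. Origin: centre of its underside; own x points away from the front (handle side) to the hinge side, own y to the end that carries the prop rod.
- lid (a joint): Angle of the mirror lid (rad), 0 shut, grows as the front edge rises about the hinge line on the far rim; stop at 1.80. Lid 560 g, 170 long from the hinge, 8 thick. Left alone it falls shut when below about 1.53 and leans back on its stop when above about 1.65. On the seated rod it stands at about 1.45.
- lid_handle (a point): Middle of the lid's steel bar handle: bar 10 dia, 100 long parallel to the hinge line, carried 36 in front of the lid's edge on two arms at its ends; 206 from the hinge line, in the plane of the lid.
- lid_hinge (a point): Middle of the lid's hinge line (along the case's y): 85 behind the case's centre, 79 above its underside.
- rod (a joint): Angle of the prop rod (rad) about its pivot, 0 lying level towards the hinge side, grows as the tip swings up and then towards the front; stop at 1.38. Stays where it is left. Seated: about 1.03. Set at 0.91 to 1.01 while the lid leans on its stop; the lid, drawn forward by its handle, meets the tip and slides it outwards into the socket's corner. Set above 1.03 it misses.
- rod_pivot (a point): Pivot of the prop rod, outside the case's +y end wall: 25 in front of the case's centre, 149 towards +y, 55 above the underside; axis along the case's y.
- rod_knob (a point): Grip of the prop rod: a black bar 10 dia that sticks out 70 from the rod towards the case's +y, square to the rod, at 75 from the pivot. Point: on the bar, 48 out from the rod.
- rod_tip (a point): Centre of the 12 dia ball at the rod's tip, 166 from the pivot; rod 8 dia.
- socket (a point): Where the ball's centre lies when seated: in the corner between the underside of a dark ear on the lid's +y edge and a downward lip at the ear's outer side, 120 from the hinge line, 10 below the lid's middle plane.
- pegboard: White upright pegboard, 320 wide (own y), 8 thick, 165 tall, fixed. Origin: centre of its underside. Four grey hooks, 6 dia, stick out level from its own +x face (away from the robot) at own y -127.5, -42.5, 42.5, 127.5, axis 130 above the dresser; 44 from the board's middle plane each turns up, ending 10 above the axis.
- mirror_mid (a point): Small black hand mirror, 80 tall, 28 to 56 g, hung on a hook; may be absent. Upper half: a loop 34 wide (own y), 12 thick (own x), its window 22 wide, 40 to 72 above the underside, hook through it along own x (raised 7 it clears the hook's tip; 26 is the most). Lower end is a round disc 40 dia, 14 thick. Point: centre, 40 above the underside; own z up.
- comb_mid (a point): Small pale wooden comb, 80 tall, 28 to 56 g, hung on a hook; may be absent. Upper half: a loop 34 wide (own y), 12 thick (own x), its window 22 wide, 40 to 72 above the underside, hook through it along own x (raised 7 it clears the hook's tip; 26 is the most). Lower end is a comb 34 wide, teeth down. Point: centre, 40 above the underside; own z up.
- brush_mid (a point): Small wooden brush, 80 tall, 28 to 56 g, hung on a hook; may be absent. Upper half: a loop 34 wide (own y), 12 thick (own x), its window 22 wide, 40 to 72 above the underside, hook through it along own x (raised 7 it clears the hook's tip; 26 is the most). Lower end is a pad 34 wide, 17 thick, with bristles. Point: centre, 40 above the underside; own z up.
- clip_mid (a point): Steel hair clip, 80 tall, 28 to 56 g, hung on a hook; may be absent. Upper half: a loop 34 wide (own y), 12 thick (own x), its window 22 wide, 40 to 72 above the underside, hook through it along own x (raised 7 it clears the hook's tip; 26 is the most). Lower end is two prongs, 34 wide over all, 12 thick. Point: centre, 40 above the underside; own z up.
- compact_mid (a point): Round black compact, 56 dia x 20 tall, 42 to 84 g, lying flat on the dresser. Point: centre, 10 above the underside.
- cologne: Bystander: clear glass bottle with steel cap, 48 dia x 108 tall, standing. Origin: underside.
- roller: Bystander: rose silicone face roller, about 133 long, lying. Origin: underside.
- pin_tin: Bystander: round steel bobby-pin tin, 64 dia x 22 tall. Origin: underside.
- slide: Bystander: flat steel hair slide, 65 x 14 x 10, lying. Origin: underside.
- cream: Bystander: small jar, 60 dia x 50 tall. Origin: underside.

How it is judged:
On the way:
1. the lid stands on the prop rod with the rod's tip in the socket (distance between rod_tip and socket below 0.012 m and value of joint lid between 1.37 and 1.53 rad), for 0.5 s.
At the end, for the whole second after the job is handed in: The lid stands on the rod at 1.37 to 1.53 rad with the rod tip within 12 mm of its seat, at rest; the compact and every thing that hung on the pegboard lie or stand inside the case (centre within its walls and below 70 mm over its underside), at rest (all of step 1 and velocity of joint lid between -0.05 and 0.05 rad/s and x of mirror_mid in the frame of case between -0.085 and 0.085 m and y of mirror_mid in the frame of case between -0.135 and 0.135 m and z of each of mirror_mid, comb_mid, brush_mid, clip_mid, compact_mid in the frame of case below 0.07 m and linear speed of each of mirror, comb, brush, clip, compact below 0.03 m/s and x of comb_mid in the frame of case between -0.085 and 0.085 m and y of comb_mid in the frame of case between -0.135 and 0.135 m and x of brush_mid in the frame of case between -0.085 and 0.085 m and y of brush_mid in the frame of case between -0.135 and 0.135 m and x of clip_mid in the frame of case between -0.085 and 0.085 m and y of clip_mid in the frame of case between -0.135 and 0.135 m and x of compact_mid in the frame of case between -0.085 and 0.085 m and y of compact_mid in the frame of case between -0.135 and 0.135 m); the robot touches nothing.
It fails at once if a thing is in the case while the lid is not on its prop (lid below 1.2 or above 1.65 rad) (((x of mirror_mid in the frame of case between -0.085 and 0.085 m and y of mirror_mid in the frame of case between -0.135 and 0.135 m and z of mirror_mid in the frame of case below 0.07 m) or (x of comb_mid in the frame of case between -0.085 and 0.085 m and y of comb_mid in the frame of case between -0.135 and 0.135 m and z of comb_mid in the frame of case below 0.07 m) or (x of brush_mid in the frame of case between -0.085 and 0.085 m and y of brush_mid in the frame of case between -0.135 and 0.135 m and z of brush_mid in the frame of case below 0.07 m) or (x of clip_mid in the frame of case between -0.085 and 0.085 m and y of clip_mid in the frame of case between -0.135 and 0.135 m and z of clip_mid in the frame of case below 0.07 m) or (x of compact_mid in the frame of case between -0.085 and 0.085 m and y of compact_mid in the frame of case between -0.135 and 0.135 m and z of compact_mid in the frame of case below 0.07 m)) and (value of joint lid below 1.2 rad or value of joint lid above 1.65 rad)).
It fails at once if a bystander is shifted more than 60 mm (distance of any of cologne, roller, pin_tin, slide, cream from where it was at the start of the episode above 0.06 m).
It fails at once if the cologne bottle is knocked over (angle between cologne's own z axis and vertical above 0.6 rad).
Of mirror, comb, brush, clip only 2 to 3 are there at a start; the rules pass over those that are not, and their reading is None.
At some moment in a run one of compact may be knocked a few centimetres aside while the robot is not near it.
Once in a run the grip may slacken for a moment while it holds something.
It also fails if it takes over 208 s, if anything falls off the work surface, if the arm or the gripper's body presses on something with over 40 N, if the wrist force passes 120 N, or if a joint passes its speed limit or range.

### The arm

A 6-joint arm with a two-finger parallel gripper is mounted at the origin on the work surface. World frame = base frame: x ahead of the robot, y to its left, z up, the work surface at z = 0. Lengths are in m, angles in rad, forces in N, time in s.
With the tool pointing down it reaches from about 0.3 to 0.775 m from the base axis. Payload 14.6 kg.
Tool frame: the origin (TCP) lies at the very end of the fingers, on their centre line; the grasp point (between the pads) lies 19 mm behind it (ctrl.hold_point_z is the z of the grasp point in the tool frame, in m); z points along the fingers, y is the direction in which the jaws open and shut (so a half turn about z gives the same grasp; the last joint's range is limited). The gripper opens to 94 mm and grips with 3 to 60 N. Pads are 16 mm wide; open, the fingers measure 119 mm over their backs; the gripper's body (75 mm by 177 mm) begins 78 mm behind the grasp point.
Start: joints at [-1.197, 0.3, 1.521, -0, 1.321, -0.067], TCP at [0.235, -0.497, 0.205] pointing down, gripper open.
Joint ranges: [-3.03, 3.03], [-0.79, 2.21], [0.23, 2.52], [-1.04, 4.18], [0, 3.07], [-2.55, 2.55]. Speed limits (rad/s): [2.22, 2.22, 2.57, 3.14, 3.14, 3.14].

### API

Orientations are given as [roll, pitch, yaw] about the fixed x, y, z axes, in that order (R = Rz(yaw) Ry(pitch) Rx(roll)).
In Python, from station import ctrl, cams, hand_in gives the robot as it stands.
- The arm moves only by the tool servo_tool, never from a script. Its argument "rows" is a list of rows, each a list of 7 numbers: the shift along the world's x, y, z in m, then the turn, a rotation vector about the world's x, y, z in rad, then the gripper command: -1 is shut, 1 is fully open, values between are in proportion. A call has exactly 8 rows; each row is the pose to reach, as a shift and turn from the pose measured when the call began; what a row does not reach only later rows make up. A row lasts 1/12 s, in which the tool goes at most 41.7 mm and 7.16 degrees, less where a joint would pass 70% of its speed; a pose out of reach is approached as far as the arm can. A call with a gripper value outside its range is refused whole. The fingers move at their own pace and stop on an object; "newtons" is the grip in N (left out, the last holds). Time passes only in rows, so rows that repeat a pose let the fingers close, or fill a call up. It gives the time, the measured TCP pose, the force and the opening at its end, in the units of the state.
- ctrl.get_obs(): the state, without advancing time (a new reading comes with each control period).
- cams.camera(name): name is "side" or "top"; returns a dict with "image" (480x640x3 uint8, red, green, blue), "depth" (480x640 float32, m along the optical axis (not along the pixel's ray), 0 where there is no reading), "fx", "fy", "cx", "cy" (pixels), "rvec" (rotation vector, rad) and "tvec" (3), from world to camera coordinates, as OpenCV has them. Camera axes: x right, y down, z forward; pixel columns grow to the right and rows downward; lengths in m; the calibration is good to about 2 mm. A picture is of the moment at which its call begins.
- hand_in(): hands the job in, once; it reports no verdict.
Trained networks look in a picture, given as the dict that the camera call returned (one of the last four; its "shot" number tells which), for a name from the list of things; names that differ only in an ending like _2 or _b are one class to them, and where a whole thing is asked for, a point or a joint stands for the part that bears it (a point fixed in the world has none). Each returns a list of dicts, best first, with "p" (0 to 1); they miss things now and then, are a little off and sometimes report something else, mostly with a low value. They report only what shows in the picture. A call takes as long as a camera call.
- cams.spot_in(picture, name): "box" ([left, top, right, bottom] as shares, 0 to 1, of the picture: columns of its width, rows of its height, round what is visible of it).
- cams.place_of(picture, name): "at" ([column, row] as shares, 0 to 1, of the picture: columns of its width, rows of its height: a listed point, or the origin of a listed thing).
The state is a dict: "time_s": time; "qpos": joint angles; "joint_vel": joint speeds; "tau": joint torques, N m; "ee_pos": TCP position; "eef_rot": TCP orientation; "force": force on the tool from outside, world axes, zero at the start; "moment": the same for the moment, N m; "grip_width": finger opening in m.
Only numpy, scipy, OpenCV 4.12 (cv2) and the standard library are available. Lean on these libraries where they do the work, as an engineer would, in place of code of your own. Each camera call takes 0.05 s, during which the arm holds its last target.

## Working session

There is one attempt and no reset: what is moved stays moved. The work goes in short steps, Python scripts to look and compute and a tool call to move; the robot and the scene stay as the last step left them, time stands still between calls to the robot, and variables do not carry over. Pictures are saved under pics/ and viewed, and the job is handed in when it is done.

Besides the shell and the picture viewer there is one more tool, called after ">>>" in YAML: its name, and indented under it one key for each argument. servo_tool: Moves the arm, as the interface text tells. Its arguments: {"type":"object","properties":{"rows":{"type":"array"},"newtons":{"type":"number"}},"required":["rows"]}

```bash
ls; mkdir -p pics
cat > h.py <<'E'
import numpy as np, cv2
from station import ctrl, cams, hand_in
def shot(name,fn=None):
    p=cams.camera(name)
    if fn: cv2.imwrite('pics/'+fn,cv2.cvtColor(p['image'],cv2.COLOR_RGB2BGR))
    return p
def RT(p):
    R,_=cv2.Rodrigues(np.array(p['rvec'],float)); return R,np.array(p['tvec'],float).ravel()
def ray(p,u,v):
    R,t=RT(p); d=R.T@np.array([(u-p['cx'])/p['fx'],(v-p['cy'])/p['fy'],1.]); return -R.T@t,d
def atz(p,u,v,z):
    o,d=ray(p,u,v); return o+d*(z-o[2])/d[2]
def dep(p,u,v,r=0):
    u=int(round(u));v=int(round(v))
    w=p['depth'][max(0,v-r):v+r+1,max(0,u-r):u+r+1]; w=w[w>0]
    if len(w)==0: return None
    o,d=ray(p,u,v); return o+d*np.median(w)
def cloud(p):
    R,t=RT(p); h,w=p['depth'].shape; v,u=np.mgrid[:h,:w]; z=p['depth']
    c=np.stack([(u-p['cx'])/p['fx']*z,(v-p['cy'])/p['fy']*z,z],-1)
    return (c-t)@R
def proj(p,X):
    R,t=RT(p); c=R@np.array(X,float)+t; return p['fx']*c[0]/c[2]+p['cx'],p['fy']*c[1]/c[2]+p['cy']
def obs():
    o=ctrl.get_obs(); print('t',o['time_s'],'pos',np.round(o['ee_pos'],4),'rot',np.round(o['eef_rot'],3),'F',np.round(o['force'],1),'w',round(float(o['grip_width']),4),'q',np.round(o['qpos'],3))
    return o
E
python3 - <<'E'
from h import *
obs(); print(ctrl.hold_point_z)
names=['case','lid','lid_handle','lid_hinge','rod','rod_pivot','rod_knob','rod_tip','socket','pegboard','mirror_mid','comb_mid','brush_mid','clip_mid','compact_mid','cologne','roller','pin_tin','slide','cream']
for c in ['side','top']:
    p=shot(c,c+'0.png'); print(c,RT(p)[0].tolist(), (-RT(p)[0].T@RT(p)[1]).round(3))
    for n in names:
        try:
            r=cams.place_of(p,n)[:2]
        except Exception as e: print(n,e); continue
        for q in r:
            u,v=q['at'][0]*640,q['at'][1]*480
            d=dep(p,u,v,1) if 0<=u<640 and 0<=v<480 else None
            print(n,round(q['p'],2),(round(u),round(v)),None if d is None else d.round(3))
E
```

```text
pics
t 0.0 pos [ 0.2346 -0.4972  0.2049] rot [-3.14  -0.     0.441] F [0.4 0.8 0. ] w 0.0938 q [-1.197  0.3    1.522 -0.     1.321 -0.067]
-0.0188
side [[-0.9656909215276079, -0.258994082277921, -0.01905543030678508], [-0.16047106576933517, 0.6528057451024072, -0.7403335033700317], [0.20418149066458732, -0.7118754978971452, -0.6719696379775492]] [0.337 0.731 0.836]
case 0.85 (367, 222) [ 0.498 -0.155  0.084]
case 0.51 (358, 247) [ 0.505 -0.095  0.059]
lid it knows: brush_mid, case, clip_mid, cologne, comb_mid, compact_mid, cream, lid_handle, lid_hinge, mirror_mid, pegboard, pin_tin, rod_knob, rod_pivot, rod_tip, roller, slide, socket
lid_handle 0.81 (419, 210) [ 0.388 -0.225  0.086]
lid_hinge 0.62 (335, 190) [ 0.629 -0.367  0.001]
rod it knows: brush_mid, case, clip_mid, cologne, comb_mid, compact_mid, cream, lid_handle, lid_hinge, mirror_mid, pegboard, pin_tin, rod_knob, rod_pivot, rod_tip, roller, slide, socket
rod_pivot 0.56 (362, 249) [ 0.495 -0.094  0.055]
rod_pivot 0.53 (286, 378) [0.535 0.307 0.126]
rod_knob 0.56 (319, 257) [ 0.58  -0.04   0.062]
rod_tip 0.93 (295, 232) [ 0.65
[... 1670 characters left out ...]
 -0.086  0.082]
rod_tip 0.95 (347, 194) [ 0.665 -0.107  0.059]
socket 0.85 (340, 273) [ 0.49  -0.088  0.082]
socket 0.43 (220, 301) [0.429 0.183 0.018]
pegboard 0.88 (193, 264) [0.511 0.207 0.161]
comb_mid 0.53 (159, 248) [0.544 0.283 0.139]
brush_mid 0.7 (118, 249) [0.543 0.366 0.14 ]
clip_mid 0.5 (404, 321) [ 0.387 -0.223  0.083]
compact_mid 0.88 (218, 300) [0.431 0.188 0.02 ]
compact_mid 0.67 (158, 250) [0.54  0.284 0.141]
cologne 0.71 (302, 160) [ 0.74  -0.008  0.07 ]
roller 0.68 (172, 176) [0.722 0.302 0.001]
pin_tin 0.59 (350, 192) [ 0.68  -0.118  0.001]
pin_tin 0.56 (243, 167) [0.737 0.131 0.021]
slide 0.43 (314, 302) [ 0.424 -0.031  0.008]
cream 0.59 (513, 323) [ 0.377 -0.468  0.049]
```

View pics/side0.png

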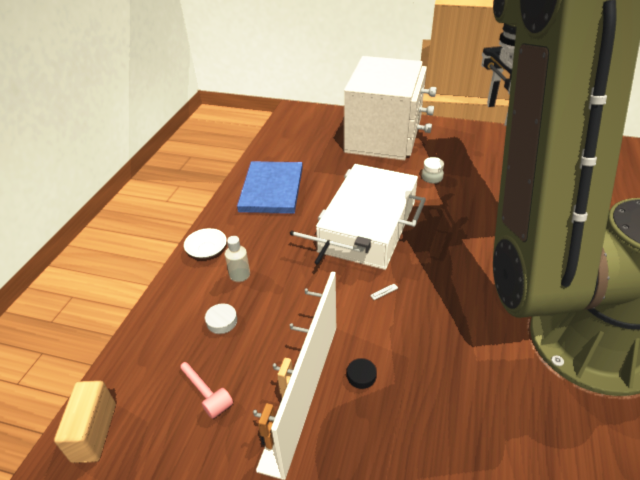

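View pics/top0.png

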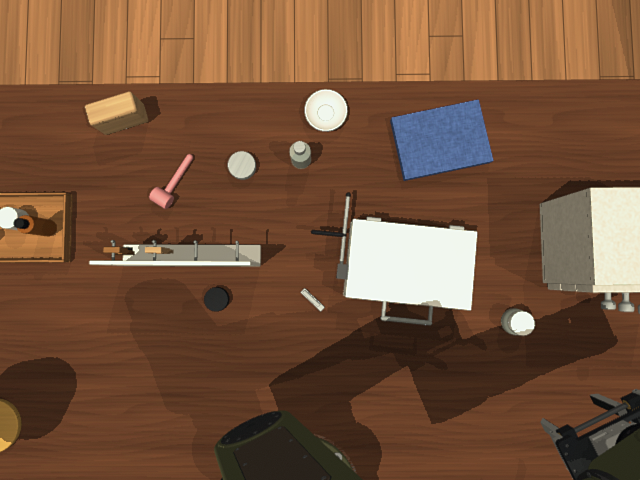

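```bash
cat > fit0.py <<'E'
from h import *
p=shot('top'); C=cloud(p); im=p['image'].astype(int)
x,y,z=C[...,0],C[...,1],C[...,2]
m=(z>0.072)&(z<0.095)&(x>0.37)&(x<0.65)&(y>-0.40)&(y<-0.05)&(p['depth']>0)&(im.min(-1)>180)
pts=C[m]; print(len(pts),np.percentile(pts[:,2],[5,50,95]))
m8=cv2.morphologyEx(m.astype(np.uint8),cv2.MORPH_OPEN,np.ones((7,7)))
pts=C[m8>0]
r=cv2.minAreaRect(pts[:,:2].astype(np.float32)); print('lid',r)
m=(z>0.15)&(z<0.175)&(x>0.45)&(x<0.56)&(y>0.0)&(y<0.5)&(p['depth']>0)
r=cv2.minAreaRect(C[m][:,:2].astype(np.float32)); print('peg',r, cv2.boxPoints(r))
for lo,hi in [(0.12,0.15)]:
    m=(z>lo)&(z<hi)&(x>0.515)&(x<0.60)&(y>0.05)&(y<0.45)&(p['depth']>0)
    n,l,s,c=cv2.connectedComponentsWithStats(m.astype(np.uint8))
    for i in range(1,n):
        if s[i,4]>3: 
            q=C[l==i]; print(s[i],q.min(0).round(3),q.max(0).round(3),q.mean(0).round(3),im[l==i].mean(0).round())
m=(z>0.012)&(z<0.03)&(im.max(-1)<60)&(x>0.38)&(x<0.48)&(y>0.14)&(y<0.24)
q=C[m]; print('compact',q.min(0).round(3),q.max(0).round(3),q.mean(0).round(3))
E
python3 fit0.py
python3 - <<'E'
import cv2
a=cv2.imread('pics/top0.png'); b=cv2.imread('pics/side0.png')
cv2.imwrite('pics/c1.png',cv2.resize(a[200:330,80:280],None,fx=4,fy=4,interpolation=2))
cv2.imwrite('pics/c2.png',cv2.resize(b[270:480,230:380],None,fx=2.8,fy=2.8,interpolation=2))
cv2.imwrite('pics/c3.png',cv2.resize(a[170:340,300:490],None,fx=3.5,fy=3.5,interpolation=2))
E
```

```text
9719 [0.0790695  0.08197989 0.08493665]
lid ((0.5085411667823792, -0.24101801216602325), (0.26930445432662964, 0.16913539171218872), 83.74187469482422)
peg ((0.5139154195785522, 0.2536464035511017), (0.31981363892555237, 0.006271891761571169), 89.5416488647461) [[0.5095004  0.09376979]
 [0.5157721  0.0937196 ]
 [0.51833045 0.41352302]
 [0.51205873 0.4135732 ]]
[103 240  21  21 170] [0.521 0.363 0.12 ] [0.562 0.398 0.145] [0.542 0.378 0.136] [135. 101.  66.]
[145 240  20  21 169] [0.52  0.278 0.12 ] [0.561 0.312 0.145] [0.542 0.294 0.136] [170. 140.  98.]
[194 240   4  21  63] [0.519 0.207 0.127] [0.56  0.214 0.143] [0.54  0.21  0.132] [119. 118. 106.]
[235 241   4  20  62] [0.519 0.123 0.128] [0.558 0.128 0.14 ] [0.539 0.125 0.132] [123. 122. 109.]
compact [0.408 0.166 0.012] [0.461 0.22  0.026] [0.434 0.193 0.019]
```

View pics/c1.png

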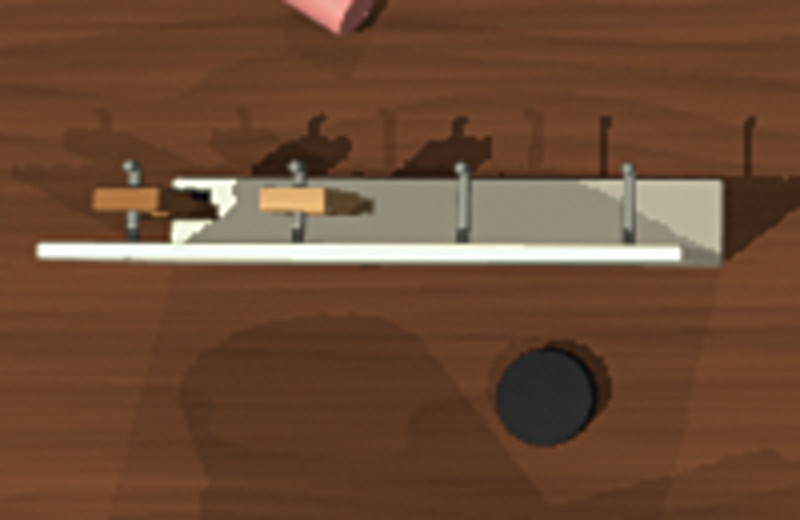

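View pics/c2.png

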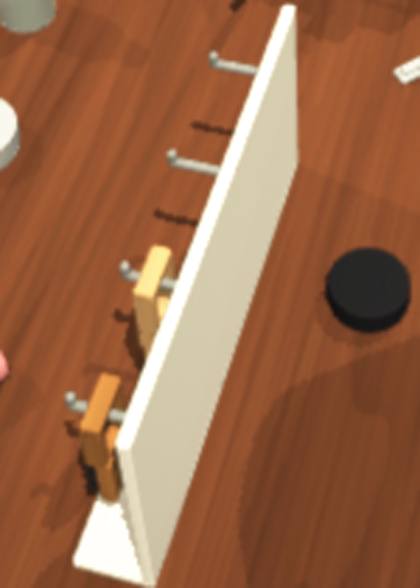

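View pics/c3.png

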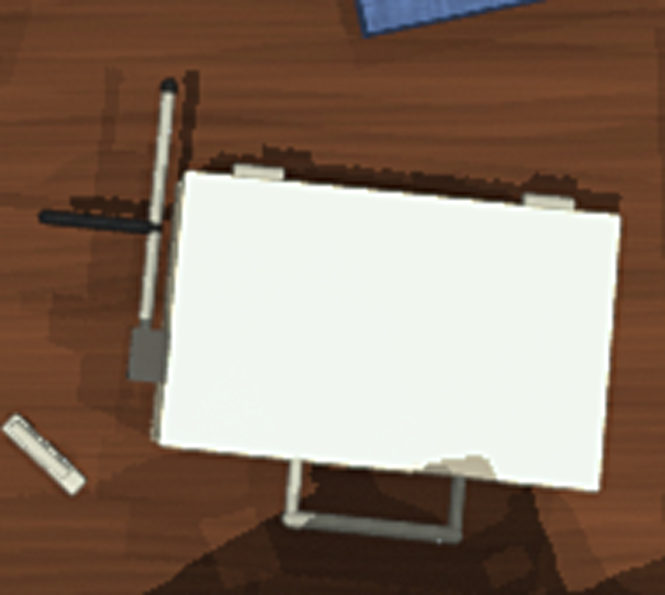

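>>> servo_tool:
  rows:
    - [0.153,0.269,0,0,0,0.51,0]
    - [0.153,0.269,0,0,0,1.02,-0.3]
    - [0.153,0.269,0,0,0,1.02,-0.3]
    - [0.153,0.269,0,0,0,1.02,-0.3]
    - [0.153,0.269,0,0,0,1.02,-0.3]
    - [0.153,0.269,0,0,0,1.02,-0.3]
    - [0.153,0.269,0,0,0,1.02,-0.3]
    - [0.153,0.269,0,0,0,1.02,-0.3]
  newtons: 15

```text
time_s: 2.62
ee_pos: [0.389, -0.225, 0.2057]
eef_rot: [3.141, -0.0, 1.449]
force: [0.5, 0.3, -0.3]
grip_width: 0.0439
```

>>> servo_tool:
  rows:
    - [-0.001,-0.003,-0.04,0,0,0.012,-0.35]
    - [-0.001,-0.003,-0.08,0,0,0.012,-0.35]
    - [-0.001,-0.003,-0.11,0,0,0.012,-0.35]
    - [-0.001,-0.003,-0.13,0,0,0.012,-0.35]
    - [-0.001,-0.003,-0.14,0,0,0.012,-0.35]
    - [-0.001,-0.003,-0.145,0,0,0.012,-0.35]
    - [-0.001,-0.003,-0.145,0,0,0.012,-0.35]
    - [-0.001,-0.003,-0.145,0,0,0.012,-0.35]

```text
time_s: 3.28
ee_pos: [0.3886, -0.2285, 0.0618]
eef_rot: [3.14, 0.0, 1.461]
force: [0.1, -0.1, 0.4]
grip_width: 0.0305
```

Run:
```python
from h import *
obs()
a=shot('side','s1.png')['image'][140:300,260:480]; b=shot('top','t1.png')['image'][200:360,320:540]
cv2.imwrite('pics/m1.png',cv2.cvtColor(np.hstack([cv2.resize(a,(400,291)),cv2.resize(b,(400,291))]),cv2.COLOR_RGB2BGR))
```

```text
t 3.2833 pos [ 0.3886 -0.2285  0.0618] rot [3.14  0.    1.461] F [ 0.1 -0.1  0.4] w 0.0305 q [-6.130e-01  2.680e-01  1.936e+00  1.000e-03  9.350e-01 -5.040e-01]
```

View pics/m1.png

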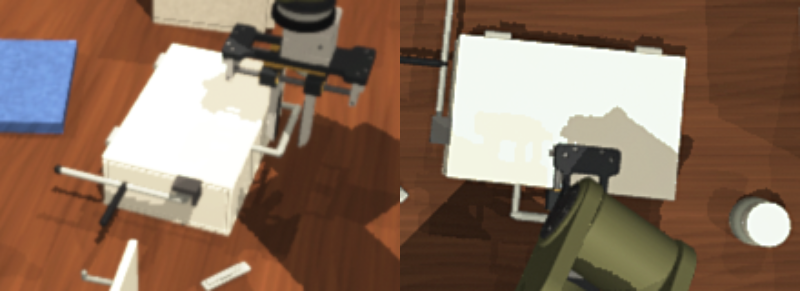

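>>> servo_tool:
  rows:
    - [0,0,-0.001,0,0,0,-1]
    - [0,0,-0.001,0,0,0,-1]
    - [0,0,-0.001,0,0,0,-1]
    - [0,0,-0.001,0,0,0,-1]
    - [0,0,-0.001,0,0,0,-1]
    - [0,0,-0.001,0,0,0,-1]
    - [0,0,-0.001,0,0,0,-1]
    - [0,0,-0.001,0,0,0,-1]
  newtons: 15

```text
time_s: 4.05
ee_pos: [0.3883, -0.2285, 0.0612]
eef_rot: [3.14, 0.001, 1.461]
force: [-4.8, 0.5, 5.7]
grip_width: 0.0091
```

>>> servo_tool:
  rows:
    - [0.001,0,0.0206,0,0,0,-1]
    - [0.004,0,0.041,0,0,0,-1]
    - [0.009,-0.001,0.061,0,0,0,-1]
    - [0.016,-0.002,0.08,0,0,0,-1]
    - [0.025,-0.003,0.099,0,0,0,-1]
    - [0.036,-0.004,0.116,0,0,0,-1]
    - [0.048,-0.005,0.1325,0,0,0,-1]
    - [0.062,-0.007,0.148,0,0,0,-1]

```text
time_s: 4.72
ee_pos: [0.4498, -0.2353, 0.2103]
eef_rot: [-3.142, 0.001, 1.461]
force: [-2.0, 2.7, 0.5]
grip_width: 0.0093
```

>>> servo_tool:
  rows:
    - [0.015,-0.0017,0.0125,0,0,0,-1]
    - [0.032,-0.0035,0.0245,0,0,0,-1]
    - [0.05,-0.0055,0.035,0,0,0,-1]
    - [0.069,-0.0075,0.043,0,0,0,-1]
    - [0.088,-0.0097,0.0495,0,0,0,-1]
    - [0.1085,-0.012,0.054,0,0,0,-1]
    - [0.1285,-0.014,0.0565,0,0,0,-1]
    - [0.149,-0.0163,0.057,0,0,0,-1]

```text
time_s: 5.38
ee_pos: [0.5997, -0.2519, 0.2679]
eef_rot: [3.141, 0.001, 1.461]
force: [-1.5, -1.6, 1.0]
grip_width: 0.0095
```

Run:
```python
from h import *
obs()
a=shot('side','s2.png')
```

```text
t 5.3833 pos [ 0.5997 -0.2519  0.2679] rot [3.141e+00 1.000e-03 1.461e+00] F [-1.5 -1.6  1. ] w 0.0095 q [-4.540e-01  5.000e-01  1.103e+00 -1.000e-03  1.538e+00 -3.430e-01]
```

View pics/s2.png

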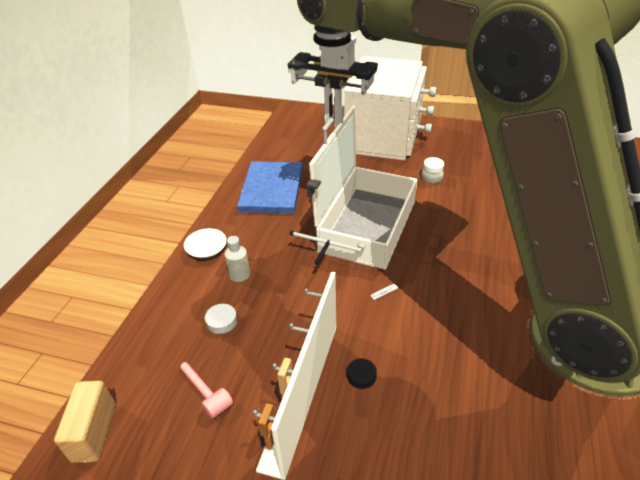

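>>> servo_tool:
  rows:
    - [0.008,-0.001,-0.0005,0,0,0,-1]
    - [0.0165,-0.002,-0.001,0,0,0,-1]
    - [0.0245,-0.003,-0.002,0,0,0,-1]
    - [0.0325,-0.0035,-0.0035,0,0,0,-1]
    - [0.0365,-0.004,-0.0045,0,0,0,-1]
    - [0.0385,-0.004,-0.0045,0,0,0,-1]
    - [0.0385,-0.004,-0.0045,0,0,0,-1]
    - [0.0385,-0.004,-0.0045,0,0,0,-1]

```text
time_s: 6.1
ee_pos: [0.6396, -0.2559, 0.2623]
eef_rot: [-3.14, 0.0, 1.461]
force: [-7.0, -0.8, 0.5]
grip_width: 0.0092
```

>>> servo_tool:
  rows:
    - [0,0,0,0,0,0,-0.4]
    - [0,0,0,0,0,0,-0.4]
    - [0,0,0,0,0,0,-0.4]
    - [0,0,0,0,0,0,-0.4]
    - [0,0,0.02,0,0,0,-0.4]
    - [0,0,0.04,0,0,0,-0.4]
    - [0,0,0.06,0,0,0,-0.4]
    - [0,0,0.08,0,0,0,-0.4]

```text
time_s: 6.77
ee_pos: [0.6396, -0.2557, 0.3433]
eef_rot: [-3.14, 0.0, 1.461]
force: [0.2, -1.0, 0.5]
grip_width: 0.0285
```

Run:
```python
from h import *
obs()
a=shot('side','s3.png')
```

```text
t 6.7667 pos [ 0.6396 -0.2557  0.3433] rot [-3.14   0.     1.461] F [ 0.2 -1.   0.5] w 0.0285 q [-4.330e-01  6.040e-01  7.780e-01 -1.000e-03  1.761e+00 -3.240e-01]
```

View pics/s3.png

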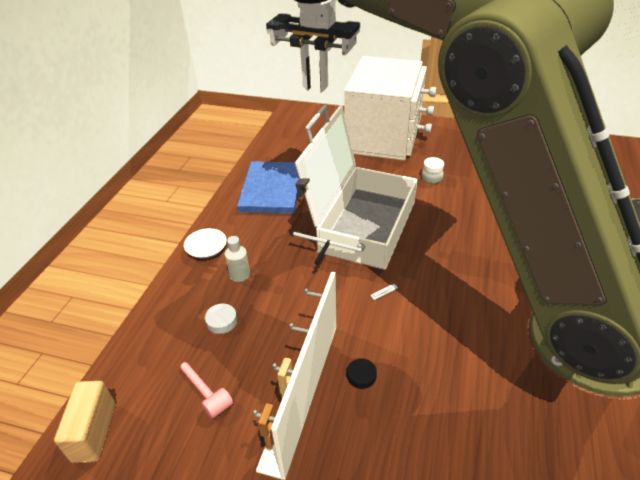

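>>> servo_tool:
  rows:
    - [-0.059,0.215,0,0,0,0,-0.3]
    - [-0.059,0.215,0,0,0,0,-0.3]
    - [-0.059,0.215,0,0,0,0,-0.3]
    - [-0.059,0.215,0,0,0,0,-0.3]
    - [-0.059,0.215,0,0,0,0,-0.3]
    - [-0.059,0.215,0,0,0,0,-0.3]
    - [-0.059,0.215,-0.04,0,0,0,-0.3]
    - [-0.059,0.215,-0.08,0,0,0,-0.3]

```text
time_s: 7.48
ee_pos: [0.5814, -0.04, 0.2689]
eef_rot: [3.132, 0.002, 1.463]
force: [1.8, -0.4, -1.2]
grip_width: 0.0324
```

Run:
```python
from h import *
obs()
```

```text
t 7.4833 pos [ 0.5814 -0.04    0.2689] rot [3.132e+00 2.000e-03 1.463e+00] F [ 1.8 -0.4 -1.2] w 0.0324 q [-0.13   0.33   1.335 -0.002  1.467 -0.022]
```

>>> servo_tool:
  rows:
    - [-0.001,-0.001,-0.04,0,0,0,-0.3]
    - [-0.001,-0.001,-0.08,0,0,0,-0.3]
    - [-0.001,-0.001,-0.12,0,0,0,-0.3]
    - [-0.001,-0.001,-0.16,0,0,0,-0.3]
    - [-0.001,-0.001,-0.19,0,0,0,-0.3]
    - [-0.001,-0.001,-0.215,0,0,0,-0.3]
    - [-0.001,-0.001,-0.233,0,0,0,-0.3]
    - [-0.001,-0.001,-0.233,0,0,0,-0.3]

```text
time_s: 8.15
ee_pos: [0.5784, -0.041, 0.0319]
eef_rot: [3.138, 0.002, 1.463]
force: [-0.2, -0.1, -0.6]
grip_width: 0.033
```

Run:
```python
from h import *
obs()
a=shot('side','s4.png')['image'][180:300,230:430]; b=shot('top','t4.png')['image'][150:310,240:460]
cv2.imwrite('pics/m4.png',cv2.cvtColor(np.hstack([cv2.resize(a,(400,291)),cv2.resize(b,(400,291))]),cv2.COLOR_RGB2BGR))
```

```text
t 8.15 pos [ 0.5784 -0.041   0.0319] rot [3.138e+00 2.000e-03 1.463e+00] F [-0.2 -0.1 -0.6] w 0.033 q [-0.133  0.559  1.588 -0.003  0.991 -0.024]
```

View pics/m4.png

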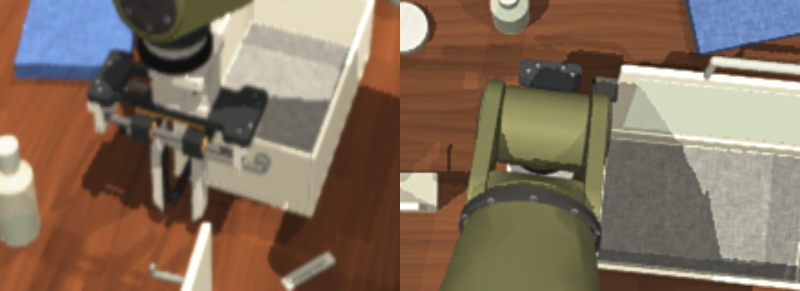

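>>> servo_tool:
  rows:
    - [0.002,0,0.004,0,0,0,-0.6]
    - [0.002,0,0.004,0,0,0,-1]
    - [0.002,0,0.004,0,0,0,-1]
    - [0.002,0,0.004,0,0,0,-1]
    - [0.002,0,0.004,0,0,0,-1]
    - [0.002,0,0.004,0,0,0,-1]
    - [0.002,0,0.004,0,0,0,-1]
    - [0.002,0,0.004,0,0,0,-1]
  newtons: 15

```text
time_s: 8.92
ee_pos: [0.5812, -0.0412, 0.0405]
eef_rot: [3.136, 0.003, 1.463]
force: [-12.2, 0.8, 8.1]
grip_width: 0.0093
```

>>> servo_tool:
  rows:
    - [-0.002,0.0,0.013,0,0,0,-1]
    - [-0.005,0.0005,0.022,0,0,0,-1]
    - [-0.0085,0.001,0.03,0,0,0,-1]
    - [-0.013,0.0015,0.038,0,0,0,-1]
    - [-0.0185,0.002,0.045,0,0,0,-1]
    - [-0.0245,0.003,0.051,0,0,0,-1]
    - [-0.032,0.004,0.057,0,0,0,-1]
    - [-0.032,0.004,0.057,0,0,0,-1]

```text
time_s: 9.58
ee_pos: [0.5528, -0.0377, 0.1024]
eef_rot: [3.123, 0.003, 1.463]
force: [13.1, -1.3, 16.6]
grip_width: 0.0093
```

```bash
cat > rod.py <<'E'
from h import *
import sys
O=np.array([.5085,-.241,0]);a=np.arctan2(-.109,.994);ex=np.array([np.cos(a),np.sin(a),0]);ey=np.array([-np.sin(a),np.cos(a),0]);ez=np.array([0,0,1.])
def W(x,y,z): return O+ex*x+ey*y+ez*z
def tip(th): return W(-.025+.166*np.cos(th),.149,.055+.166*np.sin(th))
if __name__=='__main__':
    obs()
    for c in ['side','top']:
        p=shot(c,sys.argv[1]+c+'.png')
        for n in ['rod_tip','rod_knob','socket']:
            for q in cams.place_of(p,n)[:2]:
                u,v=q['at'][0]*640,q['at'][1]*480
                # intersect ray with plane y_own=.149
                yo=.149
                if n=='rod_knob': yo=.197
                o,d=ray(p,u,v); s=(yo-(o-O)@ey)/(d@ey); X=o+s*d-O
                px,pz=X@ex,X[2]
                print(c,n,round(q['p'],2),(round(u),round(v)),'own x,z',round(px,3),round(pz,3),'ang',round(np.arctan2(pz-.055,px+.025),3),'r',round(np.hypot(pz-.055,px+.025),3))
        print([np.round(proj(p,tip(t))) for t in (.86,.96,1.03)])
E
python3 rod.py r1
```

```text
t 9.5833 pos [ 0.5528 -0.0377  0.1024] rot [3.123e+00 3.000e-03 1.463e+00] F [13.1 -1.3 16.6] w 0.0093 q [-0.133  0.404  1.634 -0.003  1.084 -0.024]
side rod_tip 0.69 (433, 178) own x,z -0.164 0.284 ang 2.114 r 0.268
side rod_knob 0.71 (328, 240) own x,z 0.031 0.109 ang 0.772 r 0.078
side rod_knob 0.65 (358, 373) own x,z -0.045 -0.351 ang -1.62 r 0.406
side socket 0.57 (306, 186) own x,z 0.098 0.202 ang 0.875 r 0.192
side socket 0.49 (369, 223) own x,z -0.044 0.139 ang 1.791 r 0.086
[array([313., 195.]), array([318., 193.]), array([323., 191.])]
top socket 0.89 (349, 202) own x,z 0.111 0.138 ang 0.55 r 0.16
[array([349., 213.]), array([349., 219.]), array([349., 223.])]
```

View pics/r1side.png

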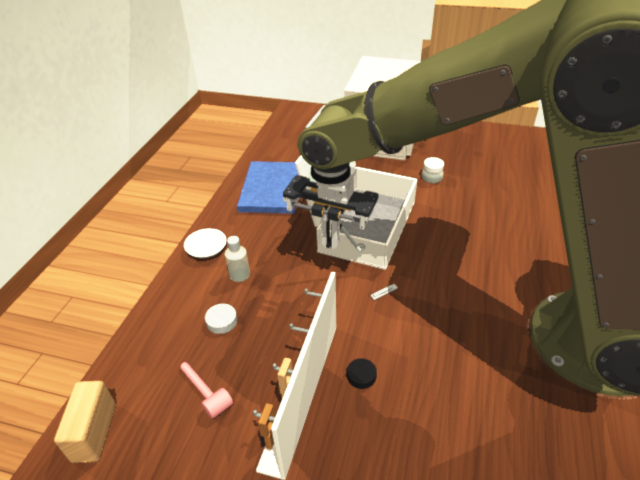

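>>> servo_tool:
  rows:
    - [0,0,0,0,0,0,-0.3]
    - [0,0,0,0,0,0,-0.3]
    - [0,0,0,0,0,0,-0.3]
    - [0,0,0,0,0,0,-0.3]
    - [0,0,0.03,0,0,0,-0.3]
    - [0,0,0.06,0,0,0,-0.3]
    - [0,0,0.1,0,0,0,-0.3]
    - [0,0.03,0.14,0,0,0,-0.3]

```text
time_s: 10.65
ee_pos: [0.5531, -0.0149, 0.2368]
eef_rot: [3.124, 0.003, 1.46]
force: [0.5, -0.2, 0.9]
grip_width: 0.0328
```

>>> servo_tool:
  rows:
    - [0,0.04,0.03,0,0,0,-0.3]
    - [0,0.08,0.05,0,0,0,-0.3]
    - [0,0.12,0.05,0,0,0,-0.3]
    - [0,0.16,0.05,0,0,0,-0.3]
    - [0,0.2,0.05,0,0,0,-0.3]
    - [0,0.2,0.05,0,0,0,-0.3]
    - [0,0.2,0.05,0,0,0,-0.3]
    - [0,0.2,0.05,0,0,0,-0.3]

```text
time_s: 11.32
ee_pos: [0.5529, 0.1847, 0.2863]
eef_rot: [3.125, 0.004, 1.461]
force: [-0.9, -0.8, 0.2]
grip_width: 0.0326
```

```bash
python3 rod.py r2
python3 -c "
import cv2,numpy as np
a=cv2.imread('pics/r2side.png')[90:270,260:440]; b=cv2.imread('pics/r2top.png')[140:320,300:480]
cv2.imwrite('pics/r2.png',np.hstack([cv2.resize(a,(400,400)),cv2.resize(b,(400,400))]))"
```

```text
t 11.3167 pos [0.5529 0.1847 0.2863] rot [3.125 0.004 1.461] F [-0.9 -0.8  0.2] w 0.0326 q [ 0.264  0.321  1.308 -0.01   1.498  0.375]
side rod_knob 0.69 (331, 240) own x,z 0.024 0.112 ang 0.864 r 0.075
[array([313., 195.]), array([318., 193.]), array([323., 191.])]
top rod_tip 0.9 (351, 212) own x,z 0.076 0.243 ang 1.079 r 0.213
top rod_knob 0.73 (323, 242) own x,z -0.006 0.574 ang 1.534 r 0.52
top socket 0.79 (351, 202) own x,z 0.1 0.208 ang 0.884 r 0.197
top socket 0.39 (335, 266) own x,z -0.015 -0.241 ang -1.537 r 0.296
[array([349., 213.]), array([349., 219.]), array([349., 223.])]
```

View pics/r2.png

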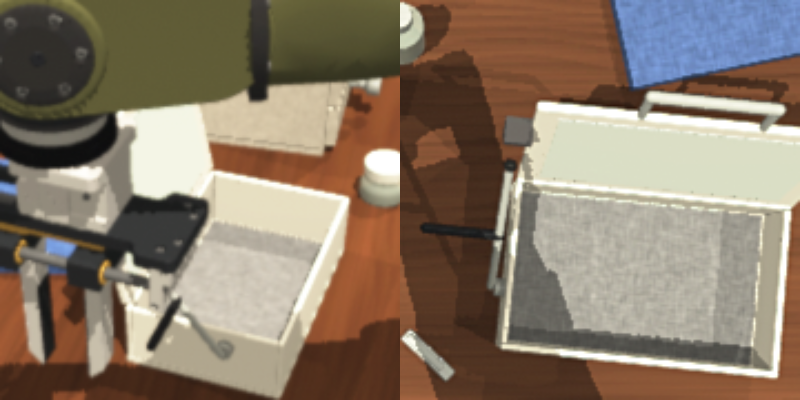

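>>> servo_tool:
  rows:
    - [0.0015,-0.04,0,0.016,0,0,-0.3]
    - [0.0015,-0.08,0,0.016,0,0,-0.3]
    - [0.0015,-0.12,0,0.016,0,0,-0.3]
    - [0.0015,-0.16,0,0.016,0,0,-0.3]
    - [0.0015,-0.2,0,0.016,0,0,-0.3]
    - [0.0015,-0.2225,-0.02,0.016,0,0,-0.3]
    - [0.0015,-0.2225,-0.05,0.016,0,0,-0.3]
    - [0.0015,-0.2225,-0.08,0.016,0,0,-0.3]

```text
time_s: 12.38
ee_pos: [0.5548, -0.0399, 0.2065]
eef_rot: [3.123, -0.012, 1.456]
force: [1.1, 0.1, 0.1]
grip_width: 0.0328
```

>>> servo_tool:
  rows:
    - [0,0,-0.03,0,0,0,-0.3]
    - [0,0,-0.06,0,0,0,-0.3]
    - [0,0,-0.085,0,0,0,-0.3]
    - [0,0,-0.1,0,0,0,-0.3]
    - [0,0,-0.108,0,0,0,-0.3]
    - [0,0,-0.112,0,0,0,-0.3]
    - [0,0,-0.112,0,0,0,-0.3]
    - [0,0,-0.112,0,0,0,-0.3]

```text
time_s: 13.05
ee_pos: [0.5553, -0.04, 0.0955]
eef_rot: [3.122, -0.012, 1.456]
force: [-0.7, 0.2, -0.5]
grip_width: 0.0329
```

>>> servo_tool:
  rows:
    - [0,0,-0.003,0,0,0,-0.6]
    - [0,0,-0.003,0,0,0,-1]
    - [0,0,-0.003,0,0,0,-1]
    - [0,0,-0.003,0,0,0,-1]
    - [0,0,-0.003,0,0,0,-1]
    - [0,0,-0.003,0,0,0,-1]
    - [0,0,-0.003,0,0,0,-1]
    - [0,0,-0.003,0,0,0,-1]
  newtons: 40

```text
time_s: 13.72
ee_pos: [0.5553, -0.04, 0.0926]
eef_rot: [3.122, -0.012, 1.456]
force: [0.1, -0.0, 1.3]
grip_width: 0.0089
```

```bash
python3 rod.py r3
```

```text
t 13.7167 pos [ 0.5553 -0.04    0.0926] rot [ 3.122 -0.012  1.456] F [ 0.1 -0.   1.3] w 0.0089 q [-0.144  0.421  1.636  0.015  1.065 -0.036]
side rod_tip 0.53 (205, 389) own x,z 0.565 -0.848 ang -0.992 r 1.079
side rod_knob 0.68 (329, 239) own x,z 0.028 0.112 ang 0.816 r 0.078
side socket 0.78 (304, 186) own x,z 0.102 0.201 ang 0.855 r 0.193
side socket 0.32 (358, 251) own x,z -0.022 0.052 ang -0.742 r 0.004
[array([313., 195.]), array([318., 193.]), array([323., 191.])]
top rod_tip 0.53 (348, 213) own x,z 0.086 0.158 ang 0.75 r 0.151
top socket 0.72 (349, 199) own x,z 0.119 0.124 ang 0.45 r 0.16
[array([349., 213.]), array([349., 219.]), array([349., 223.])]
```

>>> servo_tool:
  rows:
    - [-0.002,0,0.0015,0,0,0,-1]
    - [-0.0045,0.0005,0.0035,0,0,0,-1]
    - [-0.0067,0.0007,0.0053,0,0,0,-1]
    - [-0.0067,0.0007,0.0053,0,0,0,-1]
    - [-0.0067,0.0007,0.0053,0,0,0,-1]
    - [-0.0067,0.0007,0.0053,0,0,0,-1]
    - [-0.0067,0.0007,0.0053,0,0,0,-1]
    - [-0.0067,0.0007,0.0053,0,0,0,-1]

```text
time_s: 14.78
ee_pos: [0.5488, -0.0393, 0.098]
eef_rot: [3.121, -0.012, 1.456]
force: [2.1, 1.3, 2.3]
grip_width: 0.0086
```

>>> servo_tool:
  rows:
    - [0,0,0,0,0,0,-0.3]
    - [0,0,0,0,0,0,-0.3]
    - [0,0,0,0,0,0,-0.3]
    - [0,0,0,0,0,0,-0.3]
    - [0,0,0.03,0,0,0,-0.3]
    - [0,0,0.06,0,0,0,-0.3]
    - [0,0,0.1,0,0,0,-0.3]
    - [0,0,0.14,0,0,0,-0.3]
  newtons: 15

```text
time_s: 15.45
ee_pos: [0.5482, -0.0392, 0.2392]
eef_rot: [3.123, -0.012, 1.456]
force: [0.5, 0.3, 0.7]
grip_width: 0.0331
```

>>> servo_tool:
  rows:
    - [0.01,0.0,0.04,0,0,0,-0.3]
    - [0.02,0.0,0.08,0,0,0,-0.3]
    - [0.05,-0.03,0.11,0,0,0,-0.3]
    - [0.08,-0.06,0.11,0,0,0,-0.3]
    - [0.09,-0.1,0.11,0,0,0,-0.3]
    - [0.09,-0.14,0.11,0,0,0,-0.3]
    - [0.09,-0.18,0.11,0,0,0,-0.3]
    - [0.09,-0.216,0.11,0,0,0,-0.3]

```text
time_s: 16.12
ee_pos: [0.6379, -0.2573, 0.3484]
eef_rot: [3.124, -0.013, 1.456]
force: [-0.4, -1.1, 0.7]
grip_width: 0.0329
```

```bash
python3 rod.py r4
python3 -c "
import cv2,numpy as np
a=cv2.imread('pics/r4side.png')[110:290,240:420]; b=cv2.imread('pics/r4top.png')[140:320,300:480]
cv2.imwrite('pics/r4.png',np.hstack([cv2.resize(a,(400,400)),cv2.resize(b,(400,400))]))"
```

```text
t 16.1167 pos [ 0.6379 -0.2573  0.3484] rot [ 3.124 -0.013  1.456] F [-0.4 -1.1  0.7] w 0.0329 q [-0.444  0.591  0.788  0.018  1.751 -0.326]
side rod_tip 0.85 (319, 191) own x,z 0.068 0.195 ang 0.988 r 0.168
side rod_tip 0.37 (308, 393) own x,z 0.134 -0.627 ang -1.341 r 0.7
side rod_knob 0.66 (331, 239) own x,z 0.025 0.114 ang 0.873 r 0.077
side rod_knob 0.56 (286, 379) own x,z 0.181 -0.505 ang -1.219 r 0.597
side socket 0.56 (303, 186) own x,z 0.104 0.199 ang 0.842 r 0.194
side socket 0.56 (360, 376) own x,z -0.037 -0.44 ang -1.596 r 0.496
[array([313., 195.]), array([318., 193.]), array([323., 191.])]
top rod_tip 0.76 (349, 221) own x,z 0.067 0.191 ang 0.978 r 0.164
top rod_knob 0.76 (320, 244) own x,z 0.065 -0.554 ang -1.424 r 0.615
top rod_knob 0.72 (352, 199) own x,z -0.029 1.008 ang 1.575 r 0.953
top socket 0.77 (349, 199) own x,z 0.116 0.142 ang 0.553 r 0.166
[array([349., 213.]), array([349., 219.]), array([349., 223.])]
```

View pics/r4.png

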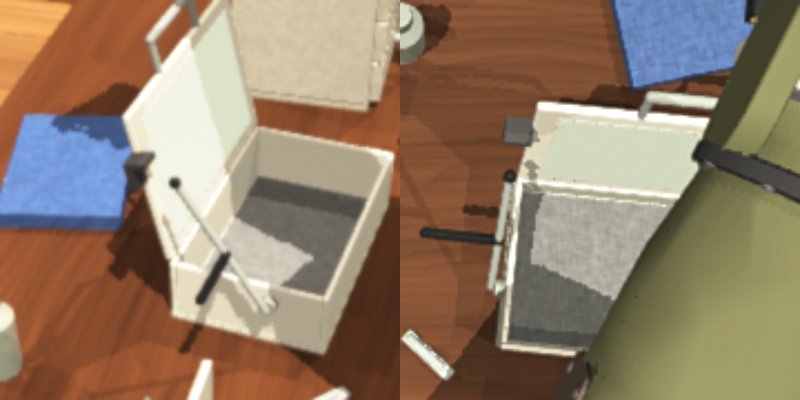

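>>> servo_tool:
  rows:
    - [0.001,0.0017,-0.02,0,0,0,-0.3]
    - [0.001,0.0017,-0.04,0,0,0,-0.3]
    - [0.001,0.0017,-0.06,0,0,0,-0.3]
    - [0.001,0.0017,-0.075,0,0,0,-0.3]
    - [0.001,0.0017,-0.086,0,0,0,-0.3]
    - [0.001,0.0017,-0.086,0,0,0,-0.3]
    - [0.001,0.0017,-0.086,0,0,0,-0.3]
    - [0.001,0.0017,-0.086,0,0,0,-0.3]

```text
time_s: 17.18
ee_pos: [0.6397, -0.252, 0.2651]
eef_rot: [3.121, -0.012, 1.458]
force: [0.0, 0.1, 0.3]
grip_width: 0.0331
```

>>> servo_tool:
  rows:
    - [0,0,0,0,0,0,-1]
    - [0,0,0,0,0,0,-1]
    - [0,0,0,0,0,0,-1]
    - [0,0,0,0,0,0,-1]
    - [0,0,0,0,0,0,-1]
    - [0,0,0,0,0,0,-1]
    - [0,0,0,0,0,0,-1]
    - [0,0,0,0,0,0,-1]
  newtons: 15

```text
time_s: 17.85
ee_pos: [0.6399, -0.2521, 0.2654]
eef_rot: [3.12, -0.011, 1.458]
force: [2.0, -1.3, 3.4]
grip_width: 0.0094
```

>>> servo_tool:
  rows:
    - [-0.007,0.001,0.0015,0,0,0,-1]
    - [-0.0135,0.0015,0.003,0,0,0,-1]
    - [-0.02,0.002,0.004,0,0,0,-1]
    - [-0.027,0.003,0.0045,0,0,0,-1]
    - [-0.034,0.0037,0.005,0,0,0,-1]
    - [-0.0405,0.0044,0.0053,0,0,0,-1]
    - [-0.0455,0.005,0.0055,0,0,0,-1]
    - [-0.051,0.0055,0.0055,0,0,0,-1]

```text
time_s: 18.52
ee_pos: [0.5883, -0.2463, 0.271]
eef_rot: [3.12, -0.012, 1.458]
force: [-0.1, 2.5, 0.6]
grip_width: 0.0096
```

>>> servo_tool:
  rows:
    - [-0.003,0.0003,0,0,0,0,-1]
    - [-0.006,0.0006,0,0,0,0,-1]
    - [-0.009,0.001,-0.0005,0,0,0,-1]
    - [-0.012,0.0013,-0.001,0,0,0,-1]
    - [-0.015,0.0016,-0.001,0,0,0,-1]
    - [-0.018,0.002,-0.0013,0,0,0,-1]
    - [-0.0205,0.0022,-0.0015,0,0,0,-1]
    - [-0.0205,0.0022,-0.0015,0,0,0,-1]

```text
time_s: 19.18
ee_pos: [0.5675, -0.2441, 0.2694]
eef_rot: [3.12, -0.012, 1.458]
force: [1.6, 1.0, 0.5]
grip_width: 0.0093
```

```bash
python3 rod.py r5
python3 -c "
import cv2,numpy as np
a=cv2.imread('pics/r5side.png')[110:290,240:420]; b=cv2.imread('pics/r5top.png')[140:320,300:480]
cv2.imwrite('pics/r5.png',np.hstack([cv2.resize(a,(400,400)),cv2.resize(b,(400,400))]))"
```

```text
t 19.1833 pos [ 0.5675 -0.2441  0.2694] rot [ 3.12  -0.012  1.458] F [1.6 1.  0.5] w 0.0093 q [-0.474  0.408  1.23   0.019  1.488 -0.362]
side rod_tip 0.73 (322, 189) own x,z 0.061 0.203 ang 1.046 r 0.171
side rod_knob 0.65 (333, 240) own x,z 0.019 0.111 ang 0.898 r 0.071
side socket 0.77 (321, 190) own x,z 0.063 0.2 ang 1.025 r 0.169
side socket 0.65 (237, 276) own x,z 0.319 -0.153 ang -0.543 r 0.402
[array([313., 195.]), array([318., 193.]), array([323., 191.])]
top rod_tip 0.62 (351, 221) own x,z 0.06 0.253 ang 1.167 r 0.215
top rod_tip 0.21 (314, 297) own x,z -43.777 -833.899 ang -1.623 r 835.101
top rod_knob 0.64 (322, 246) own x,z -0.008 0.529 ang 1.534 r 0.475
top rod_knob 0.64 (176, 179) own x,z -0.042 1.08 ang 1.587 r 1.026
top socket 0.63 (347, 223) own x,z 0.066 0.153 ang 0.821 r 0.134
[array([349., 213.]), array([349., 219.]), array([349., 223.])]
```

View pics/r5.png

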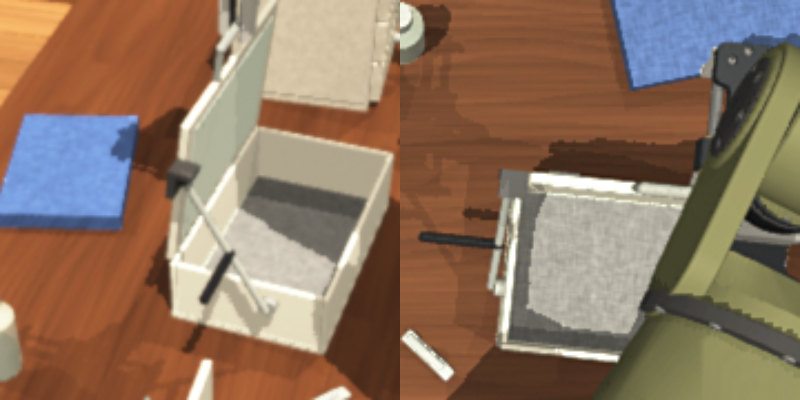

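>>> servo_tool:
  rows:
    - [-0.001,0,0,0,0,0,-1]
    - [-0.002,0,0,0,0,0,-1]
    - [-0.003,0.0003,0,0,0,0,-1]
    - [-0.004,0.0004,-0.0005,0,0,0,-1]
    - [-0.005,0.0005,-0.0007,0,0,0,-1]
    - [-0.006,0.0006,-0.001,0,0,0,-1]
    - [-0.006,0.0006,-0.001,0,0,0,-1]
    - [-0.006,0.0006,-0.001,0,0,0,-1]

```text
time_s: 20.25
ee_pos: [0.564, -0.2438, 0.2692]
eef_rot: [3.113, -0.011, 1.459]
force: [20.6, -3.6, 0.9]
grip_width: 0.0093
```

>>> servo_tool:
  rows:
    - [0.001,0,0,0,0,0,-1]
    - [0.001,0,0,0,0,0,-0.8]
    - [0.001,0,0,0,0,0,-0.4]
    - [0.001,0,0,0,0,0,-0.4]
    - [0.001,0,0,0,0,0,-0.4]
    - [0.001,0,0,0,0,0,-0.4]
    - [0.001,0,0,0,0,0,-0.4]
    - [0.001,0,0,0,0,0,-0.4]

```text
time_s: 20.92
ee_pos: [0.5648, -0.2439, 0.2691]
eef_rot: [3.114, -0.011, 1.459]
force: [0.8, -0.2, 0.9]
grip_width: 0.0279
```

```bash
python3 rod.py r6
python3 -c "
import cv2,numpy as np
a=cv2.imread('pics/r6side.png')[110:290,240:420]; b=cv2.imread('pics/r6top.png')[140:320,300:480]
cv2.imwrite('pics/r6.png',np.hstack([cv2.resize(a,(400,400)),cv2.resize(b,(400,400))]))"
```

```text
t 20.9167 pos [ 0.5648 -0.2439  0.2691] rot [ 3.114 -0.011  1.459] F [ 0.8 -0.2  0.9] w 0.0279 q [-0.476  0.398  1.244  0.02   1.477 -0.365]
side rod_tip 0.6 (323, 191) own x,z 0.06 0.198 ang 1.034 r 0.166
side rod_knob 0.91 (334, 240) own x,z 0.018 0.114 ang 0.934 r 0.073
side rod_knob 0.31 (431, 175) own x,z -0.166 0.323 ang 2.056 r 0.303
side socket 0.76 (324, 190) own x,z 0.057 0.201 ang 1.058 r 0.168
[array([313., 195.]), array([318., 193.]), array([323., 191.])]
top rod_tip 0.51 (352, 219) own x,z 0.058 0.284 ang 1.222 r 0.244
top rod_tip 0.47 (348, 223) own x,z 0.063 0.176 ang 0.939 r 0.15
top rod_knob 0.82 (324, 247) own x,z -0.021 0.747 ang 1.565 r 0.692
top socket 0.92 (347, 222) own x,z 0.067 0.152 ang 0.811 r 0.134
top socket 0.46 (320, 247) own x,z 1.066 -18.697 ang -1.513 r 18.783
[array([349., 213.]), array([349., 219.]), array([349., 223.])]
```

View pics/r6.png

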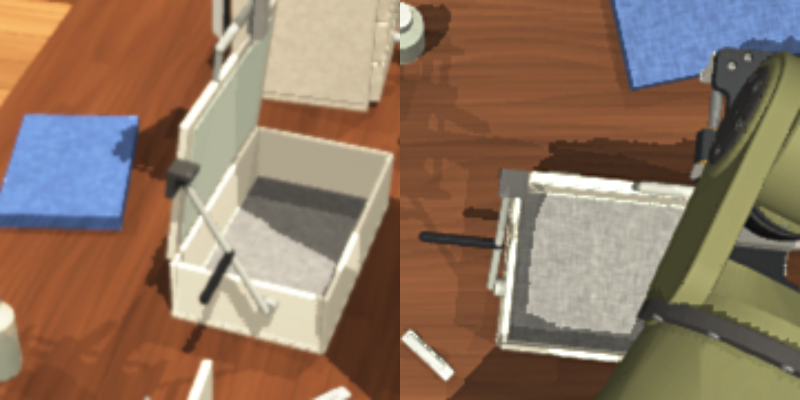

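>>> servo_tool:
  rows:
    - [0,0,0.02,0,0,0,-0.3]
    - [0,0,0.04,0,0,0,-0.3]
    - [0,0,0.06,0,0,0,-0.3]
    - [0,0,0.08,0,0,0,-0.3]
    - [-0.03,0,0.08,0,0,0,-0.3]
    - [-0.06,0.03,0.08,0,0,0,-0.3]
    - [-0.09,0.06,0.08,0,0,0,-0.3]
    - [-0.12,0.09,0.08,0,0,0,-0.3]

```text
time_s: 21.98
ee_pos: [0.445, -0.1546, 0.3487]
eef_rot: [3.114, -0.011, 1.458]
force: [1.5, 0.0, 0.9]
grip_width: 0.0331
```

>>> servo_tool:
  rows:
    - [-0.03,0.03,0,0,0,0.1,0]
    - [-0.06,0.06,0,0,0,0.2,0]
    - [-0.06,0.09,0,0,0,0.3,0]
    - [-0.06,0.12,0,0,0,0.4,0]
    - [-0.06,0.15,0,0,0,0.5,0.0]
    - [-0.06,0.18,0,0,0,0.6,0.0]
    - [-0.06,0.2,0,0,0,0.7,0.0]
    - [-0.06,0.2,0,0,0,0.8,0.0]

```text
time_s: 22.65
ee_pos: [0.3847, 0.0481, 0.3489]
eef_rot: [3.113, -0.011, 2.266]
force: [-0.7, -0.8, -0.4]
grip_width: 0.0472
```

```bash
python3 rod.py r7
cat > peg.py <<'E'
from h import *
p=shot('top','pt.png'); C=cloud(p); im=p['image'].astype(int); x,y,z=C[...,0],C[...,1],C[...,2]
m=(z>0.12)&(z<0.155)&(x>0.52)&(x<0.6)&(y>0.05)&(y<0.45)&(p['depth']>0)&(im[...,0]-im[...,2]>35)
n,l,s,c=cv2.connectedComponentsWithStats(m.astype(np.uint8))
for i in range(1,n):
    if s[i,4]>10:
        q=C[l==i]; q=q[q[:,2]>np.percentile(q[:,2],80)-.008]; r=cv2.minAreaRect(q[:,:2].astype(np.float32)); print(s[i,4],np.percentile(q,[3,97],axis=0).round(3).tolist(),r)
m=(z>0.012)&(z<0.03)&(im.max(-1)<70)&(x>0.3)&(x<0.6)&(y>0.05)&(y<0.4)
n,l,s,c=cv2.connectedComponentsWithStats(m.astype(np.uint8))
for i in range(1,n):
    if s[i,4]>60: q=C[l==i]; print('compact',s[i],(q.min(0)/2+q.max(0)/2).round(4),q.max(0)-q.min(0))
E
python3 peg.py
python3 -c "
import cv2,numpy as np
a=cv2.imread('pics/r7side.png')[110:290,240:420]; b=cv2.imread('pics/r7top.png')[140:320,300:480]
cv2.imwrite('pics/r7.png',np.hstack([cv2.resize(a,(400,400)),cv2.resize(b,(400,400))]))"
```

```text
t 22.65 pos [0.3847 0.0481 0.3489] rot [ 3.113 -0.011  2.266] F [-0.7 -0.8 -0.4] w 0.0472 q [ 0.011 -0.161  1.686  0.026  1.601 -0.683]
side rod_tip 0.94 (323, 192) own x,z 0.06 0.195 ang 1.027 r 0.164
side rod_knob 0.66 (334, 240) own x,z 0.017 0.113 ang 0.942 r 0.071
side socket 0.82 (325, 190) own x,z 0.055 0.2 ang 1.068 r 0.166
[array([313., 195.]), array([318., 193.]), array([323., 191.])]
top rod_tip 0.64 (351, 219) own x,z 0.061 0.262 ang 1.179 r 0.224
top rod_tip 0.2 (218, 299) own x,z -0.02 1.319 ang 1.567 r 1.264
top rod_knob 0.85 (323, 246) own x,z -0.013 0.615 ang 1.549 r 0.56
top socket 0.94 (346, 223) own x,z 0.069 0.118 ang 0.588 r 0.113
[array([349., 213.]), array([349., 219.]), array([349., 223.])]
122 [[0.537, 0.364, 0.136], [0.547, 0.397, 0.142]] ((0.5420510172843933, 0.38076281547546387), (0.0350191630423069, 0.010464723221957684), 89.71266174316406)
118 [[0.536, 0.279, 0.135], [0.546, 0.311, 0.143]] ((0.5413577556610107, 0.2951260209083557), (0.033368539065122604, 0.01053930725902319), 89.54661560058594)
compact [204 287  22  21 255] [0.4381 0.1965 0.0182] [0.0451762  0.04827876 0.01195895]
```

View pics/r7.png

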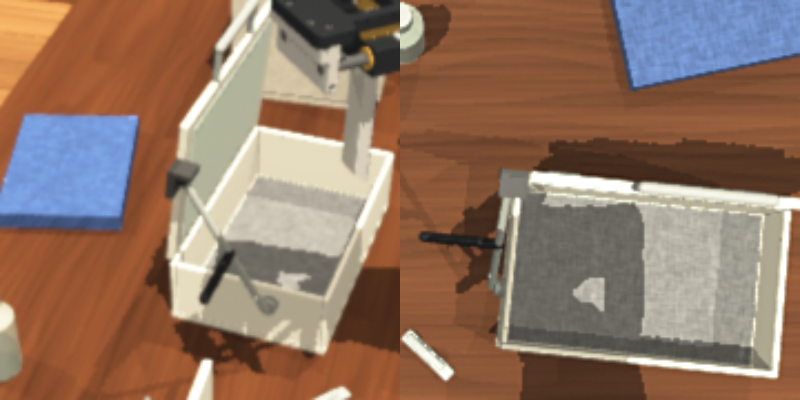

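View pics/pt.png

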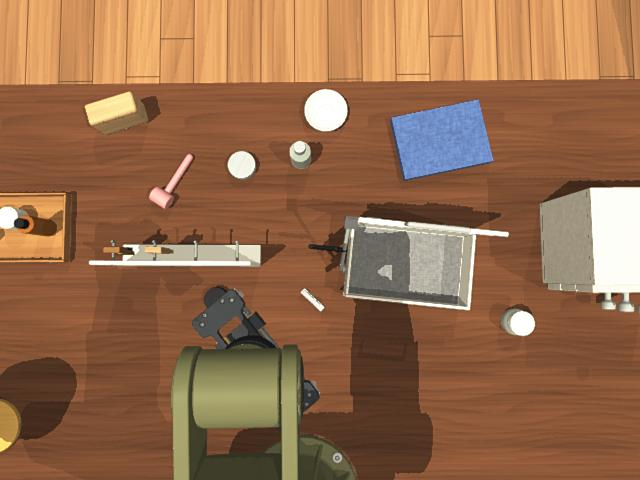

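```bash
cat > rv.py <<'E'
from h import *
from scipy.spatial.transform import Rotation as Ro
import sys
def rv(yaw):
    o=ctrl.get_obs(); a=Ro.from_euler('xyz',np.array(o['eef_rot'])); b=Ro.from_euler('xyz',[np.pi,0,yaw])
    return (b*a.inv()).as_rotvec()
o=obs(); print('rv',rv(float(sys.argv[1])).round(3))
if len(sys.argv)>2: print('d',(np.array([float(s) for s in sys.argv[2:5]])-np.array(o['ee_pos'])).round(4))
E
python3 rv.py 3.133 .5415 .295 .20
```

```text
t 23.1 pos [0.385  0.045  0.3487] rot [ 3.114 -0.011  2.256] F [0.5 0.  0.2] w 0.0467 q [ 0.004 -0.16   1.686  0.026  1.601 -0.68 ]
rv [-0.031  0.002  0.877]
d [ 0.1565  0.25   -0.1487]
```

>>> servo_tool:
  rows:
    - [0.02,0.03,0,-0.004,0,0.11,0.06]
    - [0.04,0.065,0,-0.008,0,0.22,0.06]
    - [0.06,0.1,0,-0.012,0,0.33,0.06]
    - [0.08,0.13,0,-0.016,0,0.44,0.06]
    - [0.1,0.165,0,-0.02,0,0.55,0.06]
    - [0.12,0.2,0,-0.024,0.001,0.66,0.06]
    - [0.14,0.23,-0.02,-0.028,0.001,0.77,0.06]
    - [0.1565,0.25,-0.05,-0.031,0.002,0.877,0.06]

```text
time_s: 23.77
ee_pos: [0.5429, 0.2978, 0.2997]
eef_rot: [3.14, 0.004, 3.138]
force: [-0.0, -0.1, 0.8]
grip_width: 0.0497
```

```bash
python3 rv.py 3.133 .5415 .295 .099
```

```text
t 23.7667 pos [0.5429 0.2978 0.2997] rot [3.14  0.004 3.138] F [-0.  -0.1  0.8] w 0.0497 q [ 0.443  0.411  1.158 -0.     1.569 -1.125]
rv [-0.002  0.004 -0.005]
d [-0.0014 -0.0028 -0.2007]
```

>>> servo_tool:
  rows:
    - [-0.0014,-0.0028,-0.04,-0.002,0.004,-0.005,0.06]
    - [-0.0014,-0.0028,-0.08,-0.002,0.004,-0.005,0.06]
    - [-0.0014,-0.0028,-0.11,-0.002,0.004,-0.005,0.06]
    - [-0.0014,-0.0028,-0.14,-0.002,0.004,-0.005,0.06]
    - [-0.0014,-0.0028,-0.165,-0.002,0.004,-0.005,0.06]
    - [-0.0014,-0.0028,-0.185,-0.002,0.004,-0.005,0.06]
    - [-0.0014,-0.0028,-0.198,-0.002,0.004,-0.005,0.06]
    - [-0.0014,-0.0028,-0.2,-0.002,0.004,-0.005,0.06]

```text
time_s: 24.43
ee_pos: [0.5408, 0.2943, 0.0972]
eef_rot: [-3.14, -0.003, 3.132]
force: [-0.5, 0.3, -0.1]
grip_width: 0.0498
```

Run:
```python
from h import *
obs()
a=shot('side','s8.png')['image'][300:480,200:400]; b=shot('top','t8.png')['image'][200:340,60:280]
cv2.imwrite('pics/m8.png',cv2.cvtColor(np.hstack([cv2.resize(a,(400,360)),cv2.resize(b,(400,360))]),cv2.COLOR_RGB2BGR))
```

```text
t 24.4333 pos [0.5408 0.2943 0.0972] rot [-3.140e+00 -3.000e-03  3.132e+00] F [-0.5  0.3 -0.1] w 0.0498 q [ 0.439  0.549  1.431 -0.     1.166 -1.122]
```

View pics/m8.png

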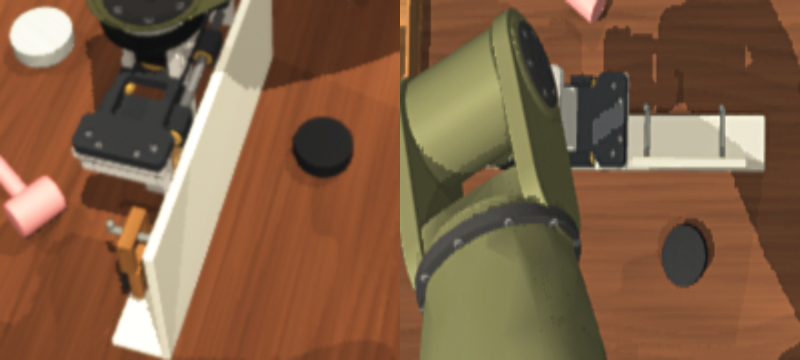

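>>> servo_tool:
  rows:
    - [0,0,0,0,0,0,-1]
    - [0,0,0,0,0,0,-1]
    - [0,0,0,0,0,0,-1]
    - [0,0,0,0,0,0,-1]
    - [0,0,0,0,0,0,-1]
    - [0,0,0,0,0,0,-1]
    - [0,0,0,0,0,0,-1]
    - [0,0,0,0,0,0,-1]
  newtons: 20

```text
time_s: 25.2
ee_pos: [0.5423, 0.2951, 0.1011]
eef_rot: [3.141, 0.002, 3.133]
force: [-0.0, -0.9, 6.6]
grip_width: 0.0341
```

>>> servo_tool:
  rows:
    - [0,0,0.008,0,0,0,-1]
    - [0,0,0.015,0,0,0,-1]
    - [0,0,0.016,0,0,0,-1]
    - [0.008,0,0.016,0,0,0,-1]
    - [0.018,0,0.016,0,0,0,-1]
    - [0.03,0,0.016,0,0,0,-1]
    - [0.045,0,0.016,0,0,0,-1]
    - [0.055,0,0.016,0,0,0,-1]

```text
time_s: 25.87
ee_pos: [0.5986, 0.2949, 0.1167]
eef_rot: [3.141, 0.002, 3.132]
force: [-0.6, -1.1, -0.9]
grip_width: 0.0338
```

>>> servo_tool:
  rows:
    - [0,0,0.04,0,0,0,-1]
    - [0,0,0.08,0,0,0,-1]
    - [0,-0.02,0.115,0,0,0,-1]
    - [-0.02,-0.04,0.14,0,0,0,-1]
    - [-0.04,-0.07,0.15,0,0,0,-1]
    - [-0.06,-0.1,0.15,0,0,0,-1]
    - [-0.075,-0.13,0.15,0,0,0,-1]
    - [-0.09,-0.165,0.15,0,0,0,-1]

```text
time_s: 26.53
ee_pos: [0.5078, 0.129, 0.2667]
eef_rot: [3.141, 0.002, 3.133]
force: [0.5, -0.7, 0.1]
grip_width: 0.0337
```

Run:
```python
from h import *
obs()
a=shot('side','s9.png')
```

```text
t 26.5333 pos [0.5078 0.129  0.2667] rot [3.141e+00 2.000e-03 3.133e+00] F [ 0.5 -0.7  0.1] w 0.0337 q [ 0.179  0.199  1.504  0.     1.436 -1.384]
```

View pics/s9.png

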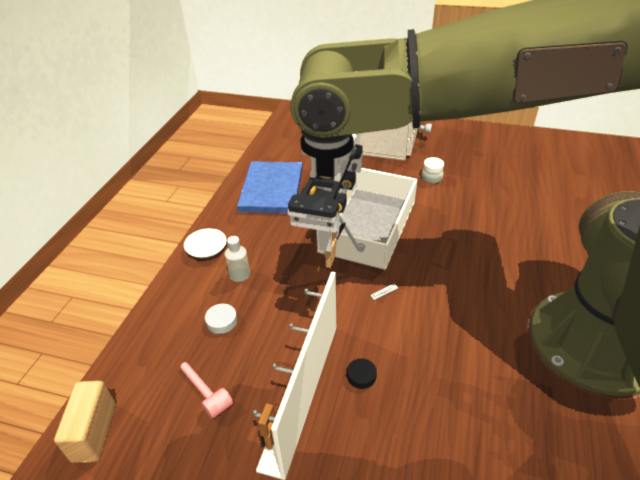

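>>> servo_tool:
  rows:
    - [-0.003,-0.03,0.02,0,0,0,-1]
    - [-0.006,-0.065,0.04,0,0,0,-1]
    - [-0.011,-0.1,0.04,0,0,0,-1]
    - [-0.0115,-0.14,0.04,0,0,0,-1]
    - [-0.0115,-0.18,0.04,0,0,0,-1]
    - [-0.0115,-0.22,0.04,0,0,0,-1]
    - [-0.0115,-0.26,0.04,0,0,0,-1]
    - [-0.0115,-0.3,0.04,0,0,0,-1]

```text
time_s: 27.25
ee_pos: [0.4946, -0.178, 0.3071]
eef_rot: [-3.14, 0.001, 3.131]
force: [0.5, 0.5, 0.5]
grip_width: 0.0337
```

```bash
python3 rv.py 3.133 .4963 -.2145 .050
```

```text
t 27.25 pos [ 0.4946 -0.178   0.3071] rot [-3.140e+00  1.000e-03  3.131e+00] F [0.5 0.5 0.5] w 0.0337 q [-4.150e-01  1.860e-01  1.428e+00 -1.000e-03  1.525e+00 -1.975e+00]
rv [0.001 0.001 0.002]
d [ 0.0017 -0.0365 -0.2571]
```

>>> servo_tool:
  rows:
    - [0.0017,-0.0365,-0.02,0,0,0,-1]
    - [0.0017,-0.0365,-0.06,0,0,0,-1]
    - [0.0017,-0.0365,-0.1,0,0,0,-1]
    - [0.0017,-0.0365,-0.14,0,0,0,-1]
    - [0.0017,-0.0365,-0.175,0,0,0,-1]
    - [0.0017,-0.0365,-0.21,0,0,0,-1]
    - [0.0017,-0.0365,-0.235,0,0,0,-1]
    - [0.0017,-0.0365,-0.25,0,0,0,-1]

```text
time_s: 27.92
ee_pos: [0.4952, -0.2143, 0.0537]
eef_rot: [3.141, -0.002, 3.131]
force: [0.5, 0.4, -0.9]
grip_width: 0.0338
```

>>> servo_tool:
  rows:
    - [0,0,-0.004,0,0,0,-1]
    - [0,0,-0.004,0,0,0,-0.1]
    - [0,0,-0.004,0,0,0,-0.05]
    - [0,0,-0.004,0,0,0,-0.05]
    - [0,0,-0.004,0,0,0,-0.05]
    - [0,0,0.03,0,0,0,-0.05]
    - [0,0,0.07,0,0,0,-0.05]
    - [0,0,0.11,0,0,0,-0.05]

```text
time_s: 28.58
ee_pos: [0.4949, -0.2141, 0.1658]
eef_rot: [3.141, -0.002, 3.131]
force: [-0.5, -0.9, 0.9]
grip_width: 0.0447
```

>>> servo_tool:
  rows:
    - [0,0,0.04,0,0,0,0]
    - [0,0,0.08,0,0,0,0]
    - [0,0.03,0.115,0,0,0,0]
    - [0,0.07,0.13,0,0,0,0.06]
    - [0,0.11,0.13,0,0,0,0.06]
    - [0,0.15,0.13,0,0,0,0.06]
    - [0,0.19,0.13,0,0,0,0.06]
    - [0,0.23,0.13,0,0,0,0.06]

```text
time_s: 29.25
ee_pos: [0.4944, 0.0179, 0.297]
eef_rot: [3.141, -0.0, 3.131]
force: [0.4, -0.5, 0.2]
grip_width: 0.0498
```

```bash
python3 rv.py 3.133 .542 .381 .30
python3 - <<'E'
from h import *
a=shot('side','s10.png')['image'][110:290,240:420]; b=shot('top','t10.png')['image'][140:340,80:480]
cv2.imwrite('pics/m10.png',cv2.cvtColor(np.hstack([cv2.resize(a,(300,300)),cv2.resize(b,(500,300))]),cv2.COLOR_RGB2BGR))
E
```

```text
t 29.25 pos [0.4944 0.0179 0.297 ] rot [ 3.141 -0.     3.131] F [ 0.4 -0.5  0.2] w 0.0498 q [-3.800e-02  1.190e-01  1.528e+00  1.000e-03  1.495e+00 -1.598e+00]
rv [-0.001 -0.     0.002]
d [0.0476 0.3631 0.003 ]
```

View pics/m10.png

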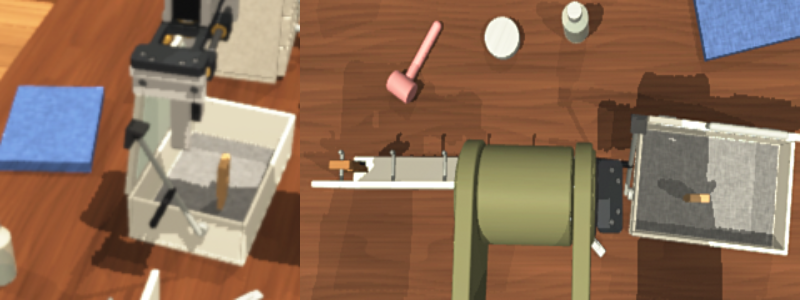

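>>> servo_tool:
  rows:
    - [0.005,0.04,0,0,0,0,0.06]
    - [0.01,0.08,0,0,0,0,0.06]
    - [0.015,0.12,0,0,0,0,0.06]
    - [0.02,0.16,0,0,0,0,0.06]
    - [0.025,0.2,0,0,0,0,0.06]
    - [0.03,0.24,0,0,0,0,0.06]
    - [0.035,0.28,0,0,0,0,0.06]
    - [0.04,0.32,0,0,0,0,0.06]

```text
time_s: 30.02
ee_pos: [0.5347, 0.3418, 0.2979]
eef_rot: [3.14, 0.001, 3.136]
force: [0.1, -0.7, 0.4]
grip_width: 0.05
```

```bash
python3 rv.py 3.133 .542 .381 .10
```

```text
t 30.0167 pos [0.5347 0.3418 0.2979] rot [3.140e+00 1.000e-03 3.136e+00] F [ 0.1 -0.7  0.4] w 0.05 q [ 5.110e-01  4.510e-01  1.105e+00  1.000e-03  1.584e+00 -1.054e+00]
rv [-0.002  0.001 -0.003]
d [ 0.0073  0.0392 -0.1979]
```

>>> servo_tool:
  rows:
    - [0.0075,0.0392,-0.005,0,0,0,0.06]
    - [0.0075,0.0392,-0.03,0,0,0,0.06]
    - [0.0075,0.0392,-0.07,0,0,0,0.06]
    - [0.0075,0.0392,-0.105,0,0,0,0.06]
    - [0.0075,0.0392,-0.14,0,0,0,0.06]
    - [0.0075,0.0392,-0.17,0,0,0,0.06]
    - [0.0075,0.0392,-0.19,0,0,0,0.06]
    - [0.0075,0.0392,-0.198,0,0,0,0.06]

```text
time_s: 30.68
ee_pos: [0.5416, 0.3798, 0.0971]
eef_rot: [-3.141, -0.002, 3.135]
force: [0.1, 1.4, 0.4]
grip_width: 0.0502
```

>>> servo_tool:
  rows:
    - [0.0005,0,0,0,0,0,0.06]
    - [0.0005,0,0,0,0,0,-1]
    - [0.0005,0,0,0,0,0,-1]
    - [0.0005,0,0,0,0,0,-1]
    - [0.0005,0,0,0,0,0,-1]
    - [0.0005,0,0,0,0,0,-1]
    - [0.0005,0,0,0,0,0,-1]
    - [0.0005,0,0,0,0,0,-1]
  newtons: 20

```text
time_s: 31.35
ee_pos: [0.5428, 0.3801, 0.0988]
eef_rot: [3.14, 0.0, 3.135]
force: [0.1, -0.9, 7.1]
grip_width: 0.0338
```

>>> servo_tool:
  rows:
    - [0,0,0.008,0,0,0,-1]
    - [0,0,0.015,0,0,0,-1]
    - [0,0,0.016,0,0,0,-1]
    - [0.008,0,0.016,0,0,0,-1]
    - [0.018,0,0.016,0,0,0,-1]
    - [0.03,0,0.016,0,0,0,-1]
    - [0.045,0,0.016,0,0,0,-1]
    - [0.055,0,0.016,0,0,0,-1]

```text
time_s: 32.02
ee_pos: [0.5991, 0.3798, 0.1143]
eef_rot: [3.141, -0.0, 3.135]
force: [0.1, -0.5, -0.4]
grip_width: 0.0339
```

>>> servo_tool:
  rows:
    - [0,0,0.04,0,0,0,-1]
    - [0,0,0.08,0,0,0,-1]
    - [0,-0.02,0.115,0,0,0,-1]
    - [-0.02,-0.04,0.15,0,0,0,-1]
    - [-0.04,-0.07,0.18,0,0,0,-1]
    - [-0.06,-0.1,0.19,0,0,0,-1]
    - [-0.075,-0.13,0.19,0,0,0,-1]
    - [-0.1,-0.165,0.19,0,0,0,-1]

```text
time_s: 32.68
ee_pos: [0.4997, 0.2145, 0.305]
eef_rot: [3.14, 0.002, 3.135]
force: [0.7, -0.9, -1.6]
grip_width: 0.0339
```

```bash
python3 rv.py 3.133 .487 -.290 .30;python3 - <<'E'
from h import *
a=shot('side','s11.png')
E
```

```text
t 32.6833 pos [0.4997 0.2145 0.305 ] rot [3.140e+00 2.000e-03 3.135e+00] F [ 0.7 -0.9 -1.6] w 0.0339 q [ 3.380e-01  2.300e-01  1.381e+00  1.000e-03  1.529e+00 -1.226e+00]
rv [-0.001  0.002 -0.002]
d [-0.0127 -0.5045 -0.005 ]
```

View pics/s11.png

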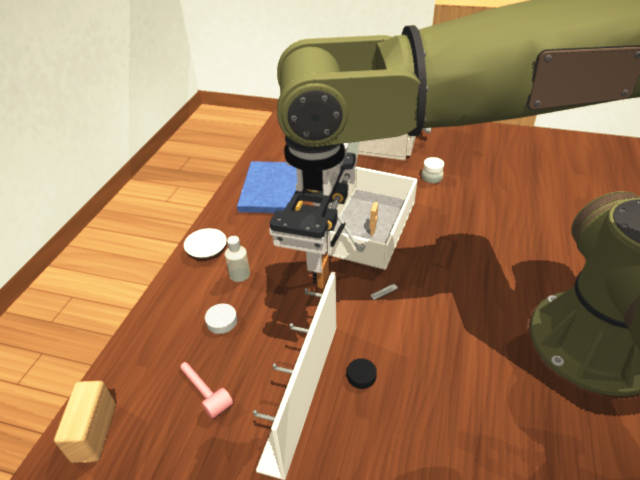

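>>> servo_tool:
  rows:
    - [-0.003,-0.04,0,0,0,0,-1]
    - [-0.006,-0.08,0,0,0,0,-1]
    - [-0.0125,-0.12,0,0,0,0,-1]
    - [-0.0125,-0.16,0,0,0,0,-1]
    - [-0.0125,-0.2,0,0,0,0,-1]
    - [-0.0125,-0.24,0,0,0,0,-1]
    - [-0.0125,-0.28,0,0,0,0,-1]
    - [-0.0125,-0.32,0,0,0,0,-1]

```text
time_s: 33.4
ee_pos: [0.4828, -0.1123, 0.3041]
eef_rot: [-3.14, -0.002, 3.133]
force: [1.0, 0.2, -0.2]
grip_width: 0.034
```

>>> servo_tool:
  rows:
    - [0,-0.04,0,0,0,0,-1]
    - [0,-0.08,0,0,0,0,-1]
    - [0,-0.12,0,0,0,0,-1]
    - [0,-0.15,0,0,0,0,-1]
    - [0,-0.17,-0.005,0,0,0,-1]
    - [0,-0.18,-0.03,0,0,0,-1]
    - [0,-0.183,-0.06,0,0,0,-1]
    - [0,-0.184,-0.09,0,0,0,-1]

```text
time_s: 34.07
ee_pos: [0.4827, -0.2976, 0.2128]
eef_rot: [-3.14, -0.002, 3.132]
force: [0.4, -0.7, -1.0]
grip_width: 0.0339
```

```bash
python3 rv.py 3.133 .488 -.289 .050
```

```text
t 34.0667 pos [ 0.4827 -0.2976  0.2128] rot [-3.140e+00 -2.000e-03  3.132e+00] F [ 0.4 -0.7 -1. ] w 0.0339 q [-6.160e-01  3.330e-01  1.460e+00 -2.000e-03  1.349e+00 -2.177e+00]
rv [ 0.001 -0.002  0.001]
d [ 0.0053  0.0086 -0.1628]
```

>>> servo_tool:
  rows:
    - [0.005,0.006,-0.02,0,0,0,-1]
    - [0.005,0.006,-0.06,0,0,0,-1]
    - [0.005,0.006,-0.095,0,0,0,-1]
    - [0.005,0.006,-0.125,0,0,0,-1]
    - [0.005,0.006,-0.145,0,0,0,-1]
    - [0.005,0.006,-0.158,0,0,0,-1]
    - [0.005,0.006,-0.16,0,0,0,-1]
    - [0.005,0.006,-0.16,0,0,0,-1]

```text
time_s: 34.73
ee_pos: [0.4876, -0.2917, 0.0522]
eef_rot: [-3.141, -0.003, 3.132]
force: [0.3, -0.1, -0.3]
grip_width: 0.0338
```

>>> servo_tool:
  rows:
    - [0,0,-0.003,0,0,0,-1]
    - [0,0,-0.003,0,0,0,-0.1]
    - [0,0,-0.003,0,0,0,-0.05]
    - [0,0,-0.003,0,0,0,-0.05]
    - [0,0,-0.003,0,0,0,-0.05]
    - [0,0,0.03,0,0,0,-0.05]
    - [0,0,0.07,0,0,0,-0.05]
    - [0,0,0.11,0,0,0,-0.05]

```text
time_s: 35.4
ee_pos: [0.4871, -0.2914, 0.1635]
eef_rot: [3.141, -0.004, 3.132]
force: [1.3, 0.7, 0.3]
grip_width: 0.0448
```

>>> servo_tool:
  rows:
    - [0,0,0.04,0,0,0,0]
    - [0,0,0.08,0,0,0,0]
    - [0,0.03,0.115,0,0,0,0.2]
    - [-0.02,0.07,0.13,0,0,0,0.4]
    - [-0.04,0.11,0.13,0,0,0,0.6]
    - [-0.06,0.15,0.13,0,0,0,0.8]
    - [-0.06,0.19,0.13,0,0,0,0.9]
    - [-0.06,0.23,0.13,0,0,0,0.9]

```text
time_s: 36.07
ee_pos: [0.426, -0.0701, 0.2943]
eef_rot: [-3.141, -0.003, 3.131]
force: [1.2, 1.0, 0.4]
grip_width: 0.0839
```

```bash
python3 peg.py
python3 - <<'E'
from h import *
obs()
a=shot('side','s12.png')['image'][110:420,180:490]; b=shot('top','t12.png')['image'][140:340,80:480]
cv2.imwrite('pics/m12.png',cv2.cvtColor(np.hstack([cv2.resize(a,(300,300)),cv2.resize(b,(500,300))]),cv2.COLOR_RGB2BGR))
E
```

```text
compact [204 287  25  24 454] [0.4346 0.1934 0.0183] [0.05238021 0.05463656 0.0116386 ]
t 36.1167 pos [ 0.4263 -0.0644  0.2946] rot [ 3.140e+00 -2.000e-03  3.135e+00] F [0.7 1.3 0.9] w 0.0873 q [-2.360e-01 -2.800e-02  1.687e+00  1.000e-03  1.485e+00 -1.800e+00]
```

View pics/m12.png

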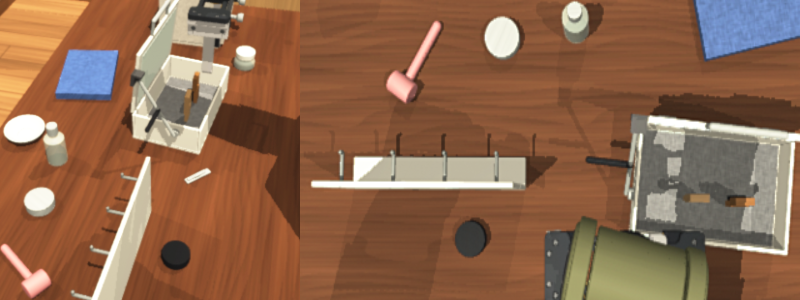

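>>> servo_tool:
  rows:
    - [0.002,0.04,0,0,0,0,0.9]
    - [0.004,0.08,-0.02,0,0,0,0.95]
    - [0.006,0.12,-0.05,0,0,0,0.95]
    - [0.008,0.16,-0.08,0,0,0,0.95]
    - [0.008,0.2,-0.11,0,0,0,0.95]
    - [0.008,0.235,-0.14,0,0,0,0.95]
    - [0.008,0.258,-0.16,0,0,0,0.95]
    - [0.008,0.258,-0.17,0,0,0,0.95]

```text
time_s: 36.88
ee_pos: [0.4354, 0.1902, 0.1228]
eef_rot: [3.142, -0.003, 3.136]
force: [0.1, -1.0, -0.3]
grip_width: 0.0913
```

```bash
python3 rv.py 3.133 .4346 .1934 .005;  python3 - <<'E'
from h import *
p=shot('side','s13.png')
for q in cams.place_of(p,'compact_mid')[:2]: print(q, atz(p,q['at'][0]*640,q['at'][1]*480,.01))
E
```

```text
t 36.8833 pos [0.4354 0.1902 0.1228] rot [ 3.142e+00 -3.000e-03  3.136e+00] F [ 0.1 -1.  -0.3] w 0.0913 q [ 3.340e-01  2.260e-01  1.820e+00  1.000e-03  1.098e+00 -1.232e+00]
rv [-0.    -0.003 -0.003]
d [-0.0008  0.0032 -0.1178]
{'at': [0.5594, 0.7794], 'p': 0.97} [0.43877614 0.19664761 0.01      ]
{'at': [0.483, 0.8206], 'p': 0.66} [0.51589221 0.25935578 0.01      ]
```

View pics/s13.png

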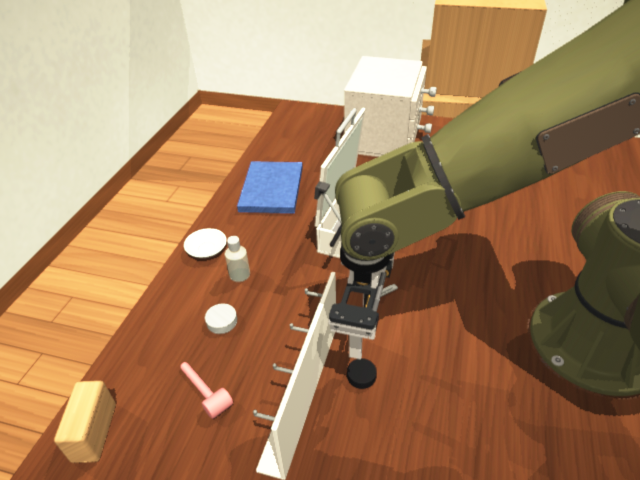

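>>> servo_tool:
  rows:
    - [-0.0005,0.004,-0.03,0,0,0,0.95]
    - [-0.0005,0.004,-0.06,0,0,0,0.95]
    - [-0.0005,0.004,-0.08,0,0,0,0.95]
    - [-0.0005,0.004,-0.095,0,0,0,0.95]
    - [-0.0005,0.004,-0.105,0,0,0,0.95]
    - [-0.0005,0.004,-0.111,0,0,0,0.95]
    - [-0.0005,0.004,-0.115,0,0,0,0.95]
    - [-0.0005,0.004,-0.117,0,0,0,0.95]

```text
time_s: 37.65
ee_pos: [0.4342, 0.1927, 0.0043]
eef_rot: [-3.14, -0.008, 3.137]
force: [-0.3, 0.3, -0.6]
grip_width: 0.0914
```

>>> servo_tool:
  rows:
    - [0,0,0,0,0,0,-1]
    - [0,0,0,0,0,0,-1]
    - [0,0,0,0,0,0,-1]
    - [0,0,0,0,0,0,-1]
    - [0,0,0,0,0,0,-1]
    - [0,0,0,0,0,0,-1]
    - [0,0,0,0,0,0,-1]
    - [0,0,0,0,0,0,-1]
  newtons: 20

```text
time_s: 38.32
ee_pos: [0.4343, 0.1928, 0.0044]
eef_rot: [-3.14, -0.007, 3.137]
force: [-0.6, 0.7, 3.8]
grip_width: 0.0557
```

>>> servo_tool:
  rows:
    - [0,0,0.02,0,0,0,-1]
    - [0,0,0.05,0,0,0,-1]
    - [0,0,0.09,0,0,0,-1]
    - [0,0,0.13,0,0,0,-1]
    - [0,0,0.17,0,0,0,-1]
    - [0,0,0.21,0,0,0,-1]
    - [0,0,0.25,0,0,0,-1]
    - [0,0,0.27,0,0,0,-1]

```text
time_s: 38.98
ee_pos: [0.4347, 0.193, 0.2792]
eef_rot: [3.141, -0.002, 3.137]
force: [0.5, -0.0, -0.8]
grip_width: 0.0556
```

```bash
python3 rv.py 1.4616 .498 -.154 .30
python3 - <<'E'
from h import *
a=shot('side','s14.png')
E
```

```text
t 38.9833 pos [0.4347 0.193  0.2792] rot [ 3.141e+00 -2.000e-03  3.137e+00] F [ 0.5 -0.  -0.8] w 0.0556 q [ 3.400e-01  8.300e-02  1.607e+00  1.000e-03  1.453e+00 -1.226e+00]
rv [-2.000e-03 -1.000e-03 -1.676e+00]
d [ 0.0633 -0.347   0.0208]
```

View pics/s14.png

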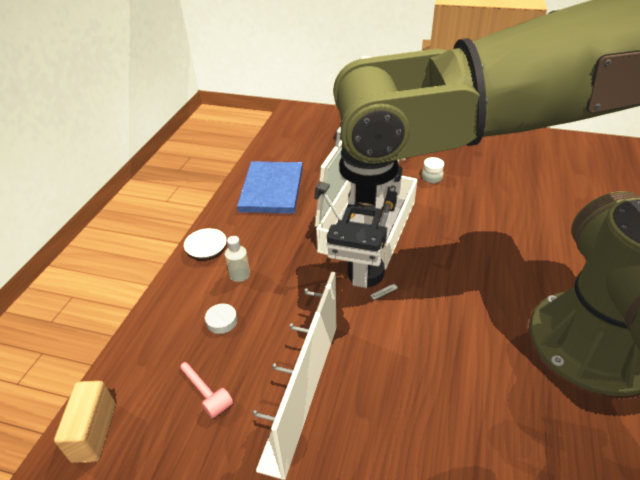

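>>> servo_tool:
  rows:
    - [0.003,-0.025,0.01,0,0,-0.12,-1]
    - [0.006,-0.05,0.02,0,0,-0.24,-1]
    - [0.01,-0.075,0.03,0,0,-0.36,-1]
    - [0.015,-0.1,0.03,0,0,-0.48,-1]
    - [0.02,-0.125,0.03,0,0,-0.6,-1]
    - [0.025,-0.15,0.03,0,0,-0.72,-1]
    - [0.03,-0.175,0.03,0,0,-0.84,-1]
    - [0.035,-0.2,0.03,0,0,-0.96,-1]

```text
time_s: 39.7
ee_pos: [0.4704, -0.008, 0.3106]
eef_rot: [3.141, 0.0, 2.171]
force: [0.3, 0.3, -0.7]
grip_width: 0.0555
```

```bash
python3 rv.py 1.4616 .498 -.154 .20
```

```text
t 39.7 pos [ 0.4704 -0.008   0.3106] rot [3.141 0.    2.171] F [ 0.3  0.3 -0.7] w 0.0555 q [-0.095  0.056  1.565  0.     1.519 -0.696]
rv [ 0.     0.001 -0.71 ]
d [ 0.0276 -0.146  -0.1106]
```

>>> servo_tool:
  rows:
    - [0.004,-0.025,0,0,0,-0.12,-1]
    - [0.008,-0.05,0,0,0,-0.24,-1]
    - [0.013,-0.075,0,0,0,-0.36,-1]
    - [0.018,-0.1,0,0,0,-0.48,-1]
    - [0.023,-0.125,0,0,0,-0.6,-1]
    - [0.027,-0.146,0,0,0,-0.71,-1]
    - [0.0275,-0.146,0,0,0,-0.71,-1]
    - [0.0275,-0.146,-0.03,0,0,-0.71,-1]

```text
time_s: 40.37
ee_pos: [0.4992, -0.1552, 0.284]
eef_rot: [3.134, 0.002, 1.461]
force: [1.2, -0.7, -1.0]
grip_width: 0.0555
```

```bash
python3 rv.py 1.4616 .498 -.154 .013;python3 - <<'E'
from h import *
a=shot('side','s15.png')['image'][60:320,200:460]; b=shot('top','t15.png')['image'][140:340,280:520]
cv2.imwrite('pics/m15.png',cv2.cvtColor(np.hstack([cv2.resize(a,(400,400)),cv2.resize(b,(400,400))]),cv2.COLOR_RGB2BGR))
E
```

```text
t 40.3667 pos [ 0.4992 -0.1552  0.284 ] rot [3.134e+00 2.000e-03 1.461e+00] F [ 1.2 -0.7 -1. ] w 0.0555 q [-0.372  0.185  1.482 -0.     1.468 -0.261]
rv [0.003 0.007 0.001]
d [-0.0012  0.0012 -0.271 ]
```

View pics/m15.png

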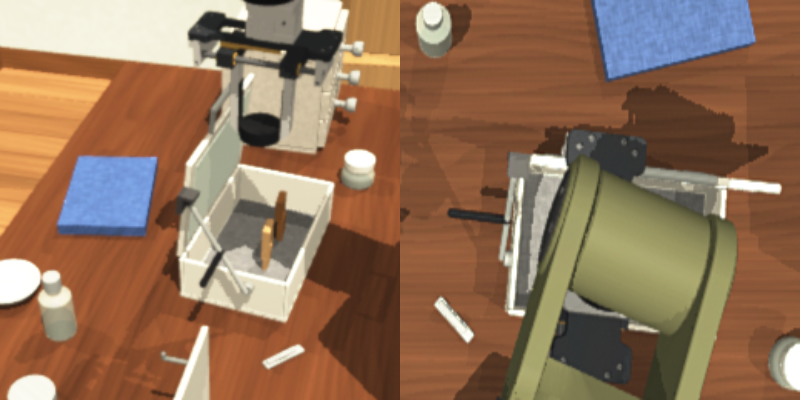

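>>> servo_tool:
  rows:
    - [-0.01,-0.01,0.01,0,0,0.12,-1]
    - [-0.02,-0.03,0.01,0,0,0.24,-1]
    - [-0.03,-0.05,0.01,0,0,0.36,-1]
    - [-0.038,-0.07,0.01,0,0,0.48,-1]
    - [-0.038,-0.09,0.01,0,0,0.6,-1]
    - [-0.038,-0.095,0.01,0,0,0.72,-1]
    - [-0.038,-0.095,0.01,0,0,0.84,-1]
    - [-0.038,-0.095,0.01,0,0,0.96,-1]

```text
time_s: 41.13
ee_pos: [0.4585, -0.2481, 0.2875]
eef_rot: [-3.136, -0.002, 2.43]
force: [-0.4, 0.1, -1.5]
grip_width: 0.056
```

```bash
python3 rv.py 3.0324 .4613 -.2499 .10
```

```text
t 41.1333 pos [ 0.4585 -0.2481  0.2875] rot [-3.136e+00 -2.000e-03  2.430e+00] F [-0.4  0.1 -1.5] w 0.056 q [-0.563  0.186  1.472 -0.005  1.486 -1.422]
rv [ 0.005 -0.004  0.602]
d [ 0.0028 -0.0018 -0.1875]
```

>>> servo_tool:
  rows:
    - [0.0028,-0.0018,0,0.001,-0.001,0.12,-1]
    - [0.0028,-0.0018,0,0.002,-0.002,0.24,-1]
    - [0.0028,-0.0018,0,0.003,-0.003,0.36,-1]
    - [0.0028,-0.0018,0,0.004,-0.004,0.48,-1]
    - [0.0028,-0.0018,-0.03,0.005,-0.004,0.602,-1]
    - [0.0028,-0.0018,-0.07,0.005,-0.004,0.602,-1]
    - [0.0028,-0.0018,-0.11,0.005,-0.004,0.602,-1]
    - [0.0028,-0.0018,-0.14,0.005,-0.004,0.602,-1]

```text
time_s: 41.8
ee_pos: [0.4608, -0.2488, 0.1456]
eef_rot: [3.14, -0.002, 3.034]
force: [0.1, -0.3, -0.8]
grip_width: 0.0557
```

```bash
python3 rv.py 3.0324 .4613 -.2499 .013;python3 - <<'E'
from h import *
a=shot('side','s16.png')['image'][60:320,200:460]; b=shot('top','t16.png')['image'][140:340,280:520]
cv2.imwrite('pics/m16.png',cv2.cvtColor(np.hstack([cv2.resize(a,(400,400)),cv2.resize(b,(400,400))]),cv2.COLOR_RGB2BGR))
E
```

```text
t 41.8 pos [ 0.4608 -0.2488  0.1456] rot [ 3.140e+00 -2.000e-03  3.034e+00] F [ 0.1 -0.3 -0.8] w 0.0557 q [-5.650e-01  3.010e-01  1.665e+00  1.000e-03  1.177e+00 -2.029e+00]
rv [-0.001 -0.001 -0.002]
d [ 0.0005 -0.0011 -0.1326]
```

View pics/m16.png

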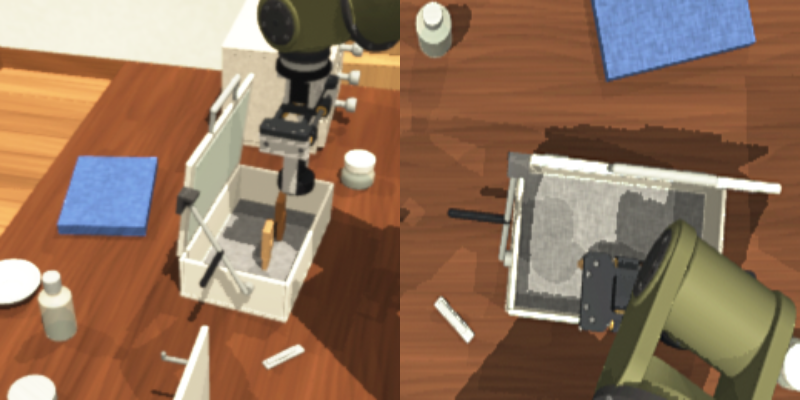

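>>> servo_tool:
  rows:
    - [0.0005,-0.001,-0.025,0,0,0,-1]
    - [0.0005,-0.001,-0.05,0,0,0,-1]
    - [0.0005,-0.001,-0.075,0,0,0,-1]
    - [0.0005,-0.001,-0.095,0,0,0,-1]
    - [0.0005,-0.001,-0.11,0,0,0,-1]
    - [0.0005,-0.001,-0.12,0,0,0,-1]
    - [0.0005,-0.001,-0.127,0,0,0,-1]
    - [0.0005,-0.001,-0.131,0,0,0,-1]

```text
time_s: 42.57
ee_pos: [0.461, -0.2495, 0.014]
eef_rot: [3.138, -0.006, 3.034]
force: [-0.3, 0.1, -0.4]
grip_width: 0.0556
```

>>> servo_tool:
  rows:
    - [0,0,0,0,0,0,0.3]
    - [0,0,0,0,0,0,0.36]
    - [0,0,0,0,0,0,0.36]
    - [0,0,0,0,0,0,0.36]
    - [0,0,0,0,0,0,0.36]
    - [0,0,0.03,0,0,0,0.36]
    - [0,0,0.06,0,0,0,0.36]
    - [0,0,0.1,0,0,0,0.36]

```text
time_s: 43.23
ee_pos: [0.4601, -0.2489, 0.1138]
eef_rot: [3.137, -0.009, 3.034]
force: [-0.7, -0.1, -0.6]
grip_width: 0.0638
```

>>> servo_tool:
  rows:
    - [0,0,0.04,0,0,0,0.36]
    - [0,0,0.08,0,0,0,0.36]
    - [-0.03,0,0.12,0,0,0,0.36]
    - [-0.06,-0.03,0.15,0,0,0,0.36]
    - [-0.09,-0.06,0.15,0,0,0,0.36]
    - [-0.11,-0.09,0.15,0,0,0,0.36]
    - [-0.12,-0.11,0.15,0,0,0,0.36]
    - [-0.12,-0.12,0.15,0,0,0,0.36]

```text
time_s: 43.9
ee_pos: [0.3375, -0.3716, 0.2646]
eef_rot: [3.138, -0.008, 3.031]
force: [-0.5, 0.7, -1.0]
grip_width: 0.0642
```

```bash
python3 rod.py r17;python3 - <<'E'
from h import *
a=shot('side','s17.png')['image'][80:300,220:440]; b=shot('top','t17.png')['image'][160:340,310:490]
cv2.imwrite('pics/m17.png',cv2.cvtColor(np.hstack([cv2.resize(a,(400,400)),cv2.resize(b,(400,400))]),cv2.COLOR_RGB2BGR))
E
```

```text
t 43.9 pos [ 0.3375 -0.3716  0.2646] rot [ 3.138 -0.008  3.031] F [-0.5  0.7 -1. ] w 0.0642 q [-0.905  0.156  1.559 -0.004  1.434 -2.364]
side rod_tip 0.59 (322, 188) own x,z 0.062 0.204 ang 1.04 r 0.173
side rod_knob 0.58 (333, 236) own x,z 0.019 0.123 ang 0.999 r 0.081
side socket 0.66 (320, 189) own x,z 0.067 0.201 ang 1.01 r 0.173
[array([313., 195.]), array([318., 193.]), array([323., 191.])]
top rod_tip 0.54 (352, 221) own x,z 0.055 0.281 ang 1.231 r 0.24
top rod_tip 0.52 (510, 322) own x,z -0.047 0.947 ang 1.596 r 0.893
top rod_knob 0.63 (319, 245) own x,z -0.229 4.193 ang 1.62 r 4.143
top socket 0.56 (349, 222) own x,z 0.064 0.193 ang 0.999 r 0.164
[array([349., 213.]), array([349., 219.]), array([349., 223.])]
```

View pics/m17.png

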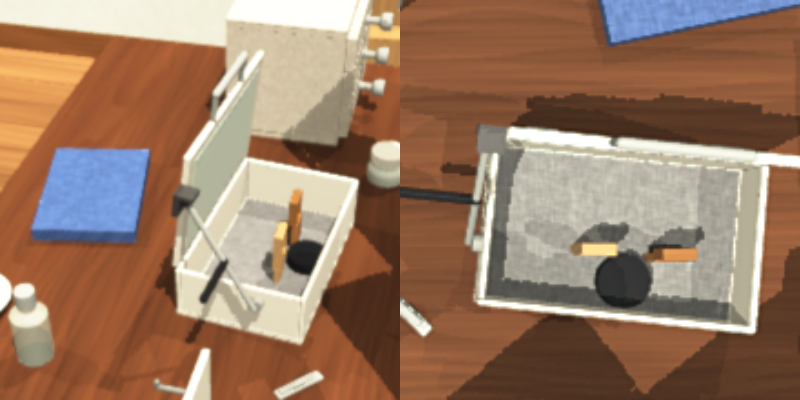

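Run:
```python
from rod import *
p=shot('side','f.png'); C=cloud(p); q=C-O; X=q@ex;Y=q@ey;Z=q[...,2]
m=(abs(Y)<.12)&(Z>.12)&(Z<.24)&(X>.03)&(X<.13)&(p['depth']>0)
A=np.polyfit(Z[m],X[m],1); print('lid ang (inner face)',np.pi/2-np.arctan(-A[0]),m.sum())
t=shot('top','ft.png')
for n in ['cologne','roller','pin_tin','slide','cream','compact_mid','comb_mid','brush_mid','mirror_mid','clip_mid']:
    for c,pp in (('s',p),('t',t)):
        for r in cams.place_of(pp,n)[:1]:
            u,v=r['at'][0]*640,r['at'][1]*480; d=dep(pp,u,v,1)
            e=d-O; print(n,c,round(r['p'],2),(round(u),round(v)),d.round(3),'own',(e@ex).round(3),(e@ey).round(3))
```

```text
lid ang (inner face) 1.450406555903804 1159
cologne t 0.71 (300, 159) [ 0.742 -0.003  0.071] own 0.207 0.262
roller s 0.76 (202, 388) [0.708 0.301 0.017] own 0.139 0.56
roller t 0.55 (175, 180) [0.71  0.291 0.015] own 0.142 0.55
pin_tin s 0.9 (217, 321) [0.744 0.153 0.022] own 0.191 0.417
pin_tin t 0.57 (241, 167) [0.737 0.135 0.022] own 0.186 0.399
slide s 0.55 (388, 288) [ 0.423 -0.032  0.011] own -0.108 0.198
slide t 0.51 (314, 297) [ 0.435 -0.031  0.003] own -0.096 0.201
cream s 0.55 (433, 173) [ 0.376 -0.466  0.032] own -0.107 -0.238
cream t 0.85 (512, 321) [ 0.382 -0.466  0.049] own -0.102 -0.238
compact_mid s 0.85 (386, 225) [ 0.463 -0.225  0.025] own -0.047 0.011
compact_mid t 0.58 (348, 223) [ 0.584 -0.098  0.208] own 0.06 0.151
comb_mid s 0.76 (372, 216) [ 0.494 -0.2    0.068] own -0.019 0.04
comb_mid t 0.73 (510, 320) [ 0.384 -0.463  0.046] own -0.1 -0.235
brush_mid s 0.47 (382, 197) [ 0.484 -0.275  0.07 ] own -0.02 -0.037
brush_mid t 0.48 (429, 270) [ 0.495 -0.292  0.028] own -0.008 -0.052
mirror_mid s 0.48 (431, 175) [ 0.38  -0.464  0.026] own -0.103 -0.235
clip_mid t 0.4 (512, 320) [ 0.384 -0.467  0.049] own -0.099 -0.238
```

View pics/f.png

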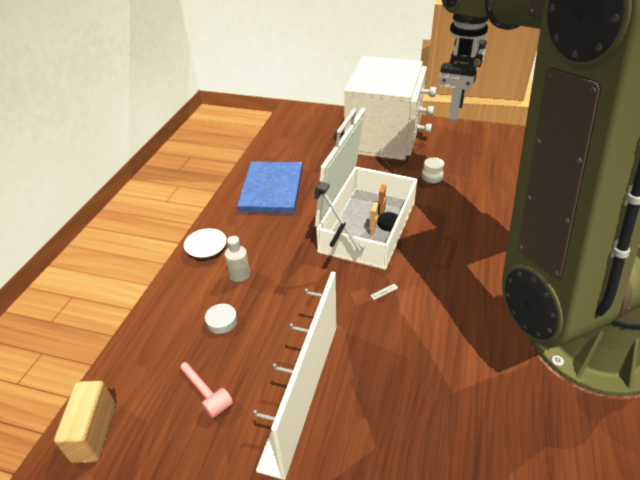

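Everything is in place: the lid reads 1.45 rad on the rod, the comb, brush and compact are in the case, the hooks are empty, and the bystanders haven't moved. Handing in now.

```bash
python3 -c "
from h import *
obs(); print(hand_in())"
```

```text
t 45.5 pos [ 0.3401 -0.3689  0.2638] rot [ 3.137 -0.009  3.034] F [-0.  -0.9 -0.3] w 0.064 q [-0.898  0.157  1.56  -0.003  1.434 -2.361]
the job is handed in; nothing more can be done
None
```

I opened the lid to its stop, set the prop rod, drew the lid forward onto it and let go. With the lid propped, I packed the comb, the brush and the compact in the case. I handed the job in at 45.5 s; no verdict was reported.

**Last checks**
- **Lid:** depth from the side camera gives about 1.45 rad. The rod tip reads about 1.03 to 1.04 rad in the side view, which matches its seated angle.
- **Packed things:** the comb and brush stand upright on the case floor and the compact lies flat. All are well inside the walls.
- **Pegboard:** all four hooks are empty. Only the comb and brush were hanging there.
- **Bystanders:** each one the networks found in the last pictures is within about 15 mm of where it started, and the cologne is upright.
- **Arm:** it is clear of everything and the gripper is empty.

**What went wrong or disagreed**
- **Rod setting:** the first try left the rod at about 0.87 rad, below the 0.91 needed. I gripped it again and set it to about 0.96.
- **Compact placing:** I turned back from my first spot because the gripper would have hit the lid there, and put the compact nearer the front instead.
- **Network readings:** in the top view, the rod tip, rod knob and a few small things were often reported in the wrong place. For those I relied on the side view and the pictures.

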